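# Make up two dental treatment trays

## Robot

A 6-joint arm with a two-finger parallel gripper is mounted at the origin on the work surface. World frame = base frame: x ahead of the robot, y to its left, z up, the work surface at z = 0. Lengths are in m, angles in rad, forces in N, time in s.
With the tool pointing down it reaches from about 0.3 to 0.875 m from the base axis. Payload 6.4 kg.
Tool frame: the origin (TCP) lies between the finger pads; the fingertips stand 8 mm ahead of it and the grasp point (between the pads) lies 11 mm behind it; z points along the fingers, y is the direction in which the jaws open and shut (so a half turn about z gives the same grasp; the last joint's range is limited). The gripper opens to 85 mm and grips with 20 to 120 N. Pads are 22 mm wide; open, the fingers measure 114 mm over their backs; the gripper's body (76 mm by 85 mm) begins 54 mm behind the grasp point. The pads swing forward as they close: fully open they stand 13 mm farther back than shut.
Start: joints at [1.114, 0.181, 1.607, -0, 1.354, -0.206], TCP at [0.143, 0.557, 0.2] pointing down, gripper open.
Joint ranges: [-2.99, 2.99], [-0.89, 2.07], [0.3, 2.58], [-1.14, 4.28], [0, 2.63], [-3.12, 3.12]. Speed limits (rad/s): [2.57, 2.57, 3.01, 3.14, 3.14, 3.14].

## Interface

Orientations are given as [roll, pitch, yaw] about the fixed x, y, z axes, in that order (R = Rz(yaw) Ry(pitch) Rx(roll)).
In Python, from station import observe, viewer, job, spotter gives the robot as it stands. The module is installed in compiled form; this text tells all that it offers.
- The arm moves only by the tool move_arm, never from a script. Its argument "rows" is text: rows parted by semicolons, each of 7 numbers parted by spaces: the turn, a rotation vector about the tool's x, y, z in rad, then the shift along the tool's x, y, z in mm, then the finger opening in mm, from 0 to 85.4. A call has 1 to 5 rows; each row is the pose to reach, as a shift and turn from the pose measured when the call began, along the tool's axes at that moment; what a row does not reach only later rows make up. A row lasts 1/10 s, in which the tool goes at most 50 mm and 8.59 degrees, less where a joint would pass 70% of its speed; a pose out of reach is approached as far as the arm can. A call with a gripper value outside its range is refused whole. The fingers move at their own pace and stop on an object; "force" is the grip in N (left out, the last holds). Time passes only in rows, so rows that repeat a pose let the fingers close. It gives the time, the measured TCP pose, the force and the opening at its end, in the units of the state.
- observe(): the state, without advancing time (a new reading comes with each control period).
- viewer.capture(name): name is "side" or "top" or "wrist"; returns the picture (400x640x3 uint8, blue, green, red); there is no depth.
- viewer.camera_params(name): a dict with "fx", "fy", "cx", "cy" (pixels), "rvec" (rotation vector, rad) and "tvec" (3), from world to camera coordinates, as OpenCV has them. Camera axes: x right, y down, z forward; pixel columns grow to the right and rows downward; lengths in m; the calibration is good to about 2 mm. A picture is of the moment at which its call begins: read the wrist's pose just before it. camera_params takes no time and is no camera call; for the wrist camera it gives the pose at the moment of the call.
- job.hand_in(): hands the job in, once; it reports no verdict.
Trained networks look in the newest picture that a camera, given by its name, has taken for a name from the list of things; names that differ only in an ending like _2 or _b are one class to them, and where a whole thing is asked for, a point or a joint stands for the part that bears it (a point fixed in the world has none). Each returns a list of dicts, best first, with "confidence" (0 to 1); they miss things now and then, are a little off and sometimes report something else, mostly with a low value. They report only what shows in the picture. A call takes as long as a camera call.
- spotter.outline_of(camera, target): "region" (400x640 bool, what is visible of it) and "extent" ([left, top, right, bottom] in pixels, round what is visible of it).
- spotter.place_of(camera, target): "point" ([column, row] in pixels: a listed point, or the origin of a listed thing).
The state is a dict: "time": time; "joint_pos": joint angles; "qvel": joint speeds; "effort": joint torques, N m; "tcp_pos": TCP position; "tcp_rot": TCP orientation; "contact_force": force on the tool from outside, world axes, zero at the start; "torque": the same for the moment, N m; "gripper_width": finger opening in m.
Only numpy, scipy, OpenCV 4.12 (cv2) and the standard library are available. Lean on these libraries where they do the work, as an engineer would, in place of code of your own. Each camera call takes 0.05 s, during which the arm holds its last target.

## Task

Make up two treatment kits from the stock on the mat, one thing to a compartment. The filling kit in the blue tray gets the amber bottle, the bur stand and the steel mixing cup; the cleaning kit in the green tray gets the red-lidded paste jar and the floss box. Set each thing down without dropping it, so that it stands upright and flat on the floor of its compartment, and leave the green bottle, the rinse cup and the swab jar where they are.

Things in the scene. Friction and masses are not known exactly. Their poses are not given: they have to be found in the camera images.
- blue_tray: Blue tray for the filling kit: an open tray 226 mm long (x) with three equal compartments in a row. Walls and dividers are 4 mm thick and only 12 mm high, floor 3 mm thick; 84 mm wide (y). Each compartment is 70 mm (x) by 76 mm (y) inside. Fixed to the mat. Origin: centre of its underside; x along the row, z up; compartment centres at x = -74, 0 and +74 mm, y = 0.
- green_tray: Green tray for the cleaning kit: an open tray 152 mm long (x) with two equal compartments in a row. Walls and dividers are 4 mm thick and only 12 mm high, floor 3 mm thick; 84 mm wide (y). Each compartment is 70 mm (x) by 76 mm (y) inside. Fixed to the mat. Origin: centre of its underside; x along the row, z up; compartment centres at x = -37 and +37 mm, y = 0.
- amber_bottle: Bonding bottle: small brown (amber) glass bottle with white cap and a plain paper band. Diameter 30 mm up to 42 mm height, narrowing to a cap of 19 mm diameter; 64 mm tall; about 45 g. Stands upright on the mat at the start. Origin: centre of its underside; z up.
- bur_stand: Bur stand: aluminium block 48 mm (x) by 30 mm (y) by 36 mm high, with eight small coloured-tip burs standing in its top, up to 50 mm; about 100 g. Stands upright on the mat at the start. Origin: centre of its underside; z up.
- mixing_cup: Steel mixing cup: plain open round cup, 40 mm outer diameter (34 mm at the foot, full from 6 mm up), 42 mm tall, wall 3 mm; about 60 g. Stands upright on the mat at the start. Origin: centre of its underside; z up.
- paste_jar: Polishing-paste jar: round white jar with red lid; jar 40 mm diameter, 30 mm tall, lid 42 mm diameter from 30 to 44 mm height; about 60 g. Stands upright on the mat at the start. Origin: centre of its underside; z up.
- floss_box: Floss box: white box with orange top, 46 mm (x) by 28 mm (y) by 44 mm high; about 40 g. Stands upright on the mat at the start. Origin: centre of its underside; z up.
- green_bottle: Green glass bottle with yellow cap, same shape and size as the amber one (30 mm diameter, 64 mm tall), standing among the stock. Belongs to neither kit: stays where it is. Stands upright on the mat at the start. Origin: centre of its underside; z up.
- rinse_cup: White ceramic rinse cup, 64 mm diameter, 70 mm tall, beyond the stock. Bystander: stays where it is. Stands upright on the mat at the start. Origin: centre of its underside; z up.
- swab_jar: Pale grey lidded round swab jar with steel lid and knob, 66 mm diameter, 76 mm tall, beyond the stock. Bystander: stays where it is. Stands upright on the mat at the start. Origin: centre of its underside; z up.

How it is judged:
By the outcome, as a careful person would: the job done as asked, in the order asked, and still so for the second after the job is handed in, with the robot touching nothing.
It also fails if it takes over 120 s, if anything falls off the work surface, if the arm or the gripper's body presses on something with over 40 N, if the wrist force passes 120 N, or if a joint passes its speed limit or range.

## Working session

There is one attempt and no reset: what is moved stays moved. The work goes in short steps, Python scripts to look and compute and a tool call to move; the robot and the scene stay as the last step left them, time stands still between calls to the robot, and variables do not carry over. Pictures are saved under pics/ and viewed, and the job is handed in when it is done.

Besides the shell and the picture viewer there is one more tool, called after "Call:" by a JSON object that holds its "op" and its "data". move_arm: Moves the arm, as the interface text tells. Its arguments: {"type":"object","properties":{"rows":{"type":"string"},"force":{"type":"number"}},"required":["rows"]}

```bash
mkdir -p pics; python3 - <<'E'
from station import observe, viewer, job, spotter
import cv2
s=observe(); print(s)
for n in("top","side","wrist"):
    im=viewer.capture(n); cv2.imwrite(f"pics/{n}0.png",im); p=viewer.camera_params(n); print(n,p)
E
```

```text
{'time': 0.0, 'joint_pos': array([ 1.11371126e+00,  1.81569648e-01,  1.60801209e+00,  3.36277759e-05,
        1.35378475e+00, -2.06313349e-01]), 'qvel': array([ 0.00100052,  0.00075846,  0.00053298,  0.00010299, -0.00069704,
        0.00068484]), 'effort': array([ 1.98846792e-03, -4.44868541e+01, -3.51340520e+01,  7.35893445e-05,
        9.06465197e-03,  1.42925518e-05]), 'tcp_pos': array([0.14239408, 0.5564666 , 0.19936614]), 'tcp_rot': array([-3.13986316e+00, -3.95505826e-04,  2.89081333e+00]), 'contact_force': array([-0.43046877, -0.38758862,  0.23619878]), 'torque': array([ 0.03436361, -0.02694865,  0.0093259 ]), 'gripper_width': 0.08545702646008652}
top {'fx': 455.9964507926276, 'fy': 455.9964507926276, 'cx': 316.1865056909986, 'cy': 198.0762834120707, 'rvec': array([ 2.11772004, -2.1022957 ,  0.18419733]), 'tvec': array([0.00096175, 0.59284785, 0.80825956])}
side {'fx': 475.10274130873563, 'fy': 475.10274130873563, 'cx': 325.60248533623417, 'cy': 202.20984830034365, 'rvec': array([ 2.34310201, -0.19520957,  0.06594078]), 'tvec': array([-0.58847843,  0.10026729,  0.9893198 ])}
wrist {'fx': 344.05412813696245, 'fy': 344.05412813696245, 'cx': 318.46992056555274, 'cy': 198.30224776381675, 'rvec': array([-2.2923561 , -1.77983237, -0.25610413]), 'tvec': array([-0.57389465, -0.03652843,  0.37950757])}
```

View pics/top0.png

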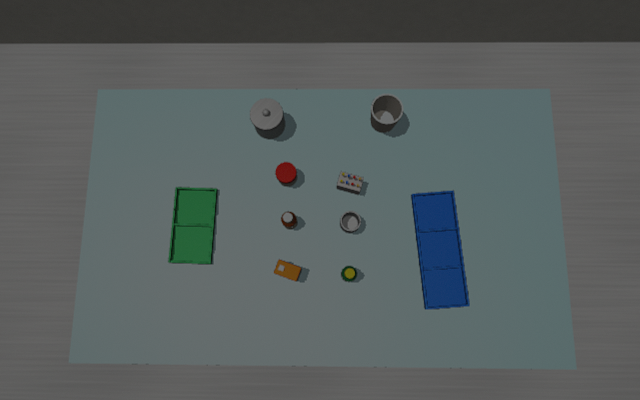

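View pics/side0.png

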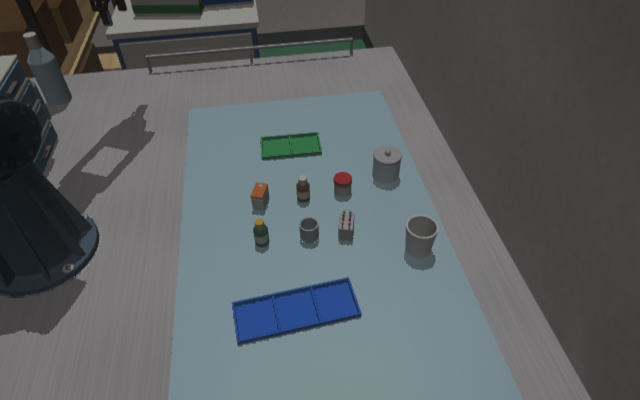

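View pics/wrist0.png

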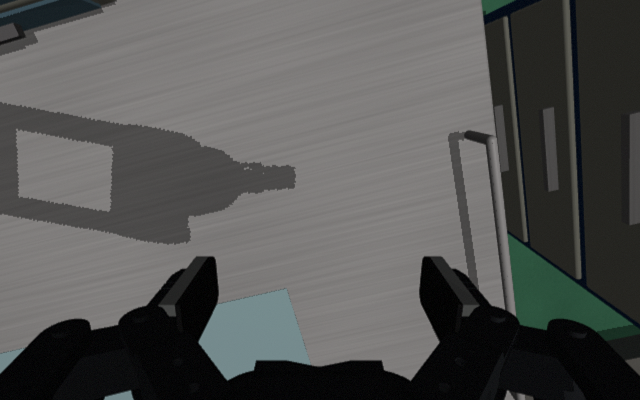

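```bash
cat > h.py <<'E'
from station import observe, viewer, job, spotter
import cv2, numpy as np
from scipy.optimize import minimize
from scipy.spatial.transform import Rotation as R
def circ(r,z): 
    a=np.linspace(0,2*np.pi,32,endpoint=False); return np.c_[r*np.cos(a),r*np.sin(a),0*a+z]
def box(l,w,z0,z1): return np.array([[sx*l/2,sy*w/2,z] for sx in(-1,1) for sy in(-1,1) for z in(z0,z1)])
M=1e-3
bot=[np.r_[circ(15*M,0),circ(15*M,42*M)],np.r_[circ(15*M,42*M),circ(9.5*M,50*M)],np.r_[circ(9.5*M,48*M),circ(9.5*M,64*M)]]
models=dict(amber_bottle=bot,green_bottle=bot,bur_stand=[np.r_[box(48*M,30*M,0,36*M)],np.r_[box(38*M,18*M,36*M,48*M)]],
 mixing_cup=[np.r_[circ(17*M,0),circ(20*M,6*M),circ(20*M,42*M)]],
 paste_jar=[np.r_[circ(20*M,0),circ(20*M,30*M)],np.r_[circ(21*M,30*M),circ(21*M,44*M)]],
 floss_box=[box(46*M,28*M,0,44*M)],blue_tray=[box(226*M,84*M,0,12*M)],green_tray=[box(152*M,84*M,0,12*M)],
 rinse_cup=[np.r_[circ(32*M,0),circ(32*M,70*M)]],swab_jar=[np.r_[circ(33*M,0),circ(33*M,60*M)],np.r_[circ(8*M,60*M),circ(8*M,76*M)]])
S=4
def proj(P,p): return cv2.projectPoints(np.asarray(P,float).reshape(-1,1,3),p['rvec'],p['tvec'],np.array([[p['fx'],0,p['cx']],[0,p['fy'],p['cy']],[0,0,1.]]),None)[0].reshape(-1,2)
def render(name,pose,p,ext,z=0):
    x,y,a=pose; Rm=R.from_euler('z',a).as_matrix()
    l,t,r,b=ext; m=np.zeros(((b-t)*S,(r-l)*S),np.uint8)
    for c in models[name]:
        q=proj(c@Rm.T+[x,y,z],p); q=((q+0.5-[l,t])*S-.5)
        cv2.fillConvexPoly(m,cv2.convexHull(np.round(q*16).astype(np.int32)),1,shift=4)
    return m
def fit(name,obs,x0,z=0):
    # obs: list of (params, region)
    D=[]
    for p,reg in obs:
        ys,xs=np.nonzero(reg); e=(max(xs.min()-15,0),max(ys.min()-15,0),min(xs.max()+16,640),min(ys.max()+16,400))
        D.append((p,e,cv2.resize(reg[e[1]:e[3],e[0]:e[2]].astype(np.float32),None,fx=S,fy=S,interpolation=cv2.INTER_LINEAR)>.5))
    def cost(v):
        c=0
        for p,e,m in D:
            r=render(name,(v[0],v[1],v[2]),p,e,z)>0; c+=1-(r&m).sum()/max(1,(r|m).sum())
        return c/len(D)
    best=None
    rnd=name in('amber_bottle','green_bottle','mixing_cup','paste_jar','rinse_cup','swab_jar')
    for a in ([0] if rnd else np.arange(0,np.pi,np.pi/8)):
        if rnd: o=minimize(lambda v:cost((v[0],v[1],0)),x0,method='Nelder-Mead',options=dict(initial_simplex=np.array(x0)+[[0,0],[.008,0],[0,.008]],xatol=1e-4,fatol=1e-5)); v=np.r_[o.x,0]
        else:
            s0=np.r_[x0,a]; o=minimize(cost,s0,method='Nelder-Mead',options=dict(initial_simplex=s0+[[0,0,0],[.008,0,0],[0,.008,0],[0,0,.3]],xatol=1e-4,fatol=1e-5)); v=o.x
        if best is None or o.fun<best[1]: best=(v,o.fun)
    return best
def unproj(uv,p,z):
    Rm=cv2.Rodrigues(p['rvec'])[0]; d=Rm.T@np.array([(uv[0]-p['cx'])/p['fx'],(uv[1]-p['cy'])/p['fy'],1]); c=-Rm.T@p['tvec']
    return c+d*(z-c[2])/d[2]
E
python3 - <<'E'
from h import *
P={}; obs={}
for c in("top","side"):
    viewer.capture(c); P[c]=viewer.camera_params(c)
    for n in models:
        o=spotter.outline_of(c,n)
        if o: obs[n,c]=o[0]['region']; 
        print(c,n,[(round(k['confidence'],2),np.round(k['extent']).tolist(),int(k['region'].sum())) for k in o[:2]])
import pickle; pickle.dump((P,obs),open('obs0.pkl','wb'))
for n in models:
    L=[(P[c],obs[n,c]) for c in P if (n,c) in obs]
    for sub in ([L[:1],L[1:],L] if len(L)>1 else [L]):
        p,reg=sub[0]; ys,xs=np.nonzero(reg); x0=unproj((xs.mean(),ys.mean()),p,.02)[:2]
        v,f=fit(n,sub,x0); print(n,np.round(v[:2]*1e3,1),np.round(v[2]%np.pi,3),round(f,3))
E
```

```text
top amber_bottle [(0.81, [280.0, 210.0, 301.0, 231.0], 211)]
top green_bottle [(0.78, [342.0, 264.0, 357.0, 284.0], 215)]
top bur_stand [(0.96, [335.0, 173.0, 367.0, 196.0], 505)]
top mixing_cup [(0.88, [343.0, 211.0, 357.0, 231.0], 357)]
top paste_jar [(0.8, [275.0, 160.0, 294.0, 187.0], 402)]
top floss_box [(0.86, [276.0, 262.0, 300.0, 278.0], 333)]
top blue_tray [(0.75, [410.0, 187.0, 469.0, 310.0], 5315)]
top green_tray [(0.86, [172.0, 188.0, 220.0, 267.0], 3293), (0.57, [343.0, 268.0, 356.0, 284.0], 215)]
top rinse_cup [(0.76, [373.0, 96.0, 401.0, 134.0], 955)]
top swab_jar [(0.6, [248.0, 99.0, 286.0, 143.0], 1110)]
side amber_bottle [(0.65, [294.0, 174.0, 310.0, 203.0], 304)]
side green_bottle [(0.85, [257.0, 221.0, 271.0, 250.0], 331), (0.2, [404.0, 218.0, 440.0, 260.0], 1155)]
side bur_stand [(0.87, [341.0, 214.0, 357.0, 244.0], 416)]
side mixing_cup [(0.87, [298.0, 215.0, 320.0, 240.0], 464), (0.21, [261.0, 130.0, 324.0, 158.0], 1430)]
side paste_jar []
side floss_box []
side blue_tray [(0.69, [235.0, 279.0, 363.0, 346.0], 5269)]
side green_tray [(0.59, [260.0, 132.0, 322.0,
[... 450 characters left out ...]
nd [631.1 -61.6] 1.318 0.093
bur_stand [630.4 -57.4] 1.296 0.092
bur_stand [630.2 -60.3] 1.306 0.11
mixing_cup [552.4 -59.8] 0.0 0.087
mixing_cup [552.3 -58.5] 0.0 0.057
mixing_cup [552.4 -59.4] 0.0 0.08
paste_jar [647.3  66.4] 0.0 0.098
floss_box [457.6  59.3] 1.22 0.165
blue_tray [ 502.7 -236.3] 0.086 0.024
blue_tray [ 502.2 -233.3] 0.085 0.02
blue_tray [ 502.5 -235.1] 0.087 0.039
green_tray [546.3 252.3] 3.112 0.023
green_tray [544.9 254.7] 3.126 0.051
green_tray [546.  252.7] 3.113 0.046
rinse_cup [ 770.1 -131.6] 0.0 0.204
rinse_cup [ 770.3 -122.1] 0.0 0.16
rinse_cup [ 768. -129.] 0.0 0.188
swab_jar [762.  105.4] 0.0 0.045
swab_jar [761.1 110.9] 0.0 0.047
swab_jar [761.4 106. ] 0.0 0.081
```

```bash
cat >> h.py <<'E'
def go(x,y,z,jaw):
    """shift for tool pointing down with jaw direction 'jaw' (mod pi)"""
    s=observe(); Rc=R.from_euler('xyz',s['tcp_rot']); 
    yc=s['tcp_rot'][2]; y0=jaw+np.pi/2; y0=yc+((y0-yc+np.pi/2)%np.pi-np.pi/2)
    Rt=R.from_euler('xyz',[np.pi,0,y0]); rv=(Rc.inv()*Rt).as_rotvec(); d=Rc.inv().apply(np.array([x,y,z])-s['tcp_pos'])*1e3
    print('t %.2f tcp %s yaw %.3f F %s w %.1f q %s'%(s['time'],np.round(s['tcp_pos']*1e3,1),yc,np.round(s['contact_force'],1),s['gripper_width']*1e3,np.round(s['joint_pos'],2)))
    print('turn',np.round(rv,3),'shift',np.round(d,1),'deg',np.round(np.degrees(np.linalg.norm(rv)),1))
E
python3 - <<'E'
from h import *
go(.55,.06,.2,1.658)
go(.50,.06,.2,1.658)
p=viewer.camera_params('wrist'); s=observe(); Rm=cv2.Rodrigues(p['rvec'])[0]; c=-Rm.T@p['tvec']
Rc=R.from_euler('xyz',s['tcp_rot']); print('cam in tool',Rc.inv().apply(c-s['tcp_pos']), Rc.inv().apply(Rm[2]))
E
```

```text
t 1.25 tcp [142.7 557.  200.3] yaw 2.891 F [ 0.2 -0.8 -0. ] w 85.4 q [ 1.11  0.18  1.61 -0.    1.35 -0.21]
turn [ 0.     0.    -0.338] shift [-5.179e+02 -3.804e+02  3.000e-01] deg 19.4
t 1.25 tcp [142.7 557.  200.3] yaw 2.891 F [ 0.2 -0.8 -0. ] w 85.4 q [ 1.11  0.18  1.61 -0.    1.35 -0.21]
turn [ 0.     0.    -0.338] shift [-4.695e+02 -3.928e+02  3.000e-01] deg 19.4
cam in tool [ 0.07276522 -0.0002958  -0.17372703] [-2.84198770e-01 -2.66596475e-04  9.58765346e-01]
```

Call:
{"op": "move_arm", "data": {"rows": "0 0 -0.07 -40 -33 0 70; 0 0 -0.14 -80 -66 0 70; 0 0 -0.2 -120 -99 0 70; 0 0 -0.27 -160 -132 0 70; 0 0 -0.338 -200 -165 0 70"}}

```text
time: 1.75
tcp_pos: [0.2908, 0.3535, 0.2005]
tcp_rot: [3.141, 0.001, -3.051]
contact_force: [0.9, -0.0, 0.2]
gripper_width: 0.0699
```

```bash
python3 -c "
from h import *
go(.54,.06,.2,1.658)"
```

```text
t 1.75 tcp [290.8 353.5 200.5] yaw -3.051 F [ 0.9 -0.   0.2] w 69.9 q [ 0.62 -0.09  1.89 -0.    1.34 -1.04]
turn [0.    0.001 0.004] shift [-221.6 -314.9    0.6] deg 0.2
```

Call:
{"op": "move_arm", "data": {"rows": "0 0 0 -28 -40 0 60; 0 0 0 -56 -79 0 60; 0 0 0 -84 -118 0 60; 0 0 0 -112 -157 0 60; 0 0 0 -140 -196 0 60"}}

```text
time: 2.25
tcp_pos: [0.4491, 0.1693, 0.2009]
tcp_rot: [3.141, 0.002, -3.051]
contact_force: [1.1, 0.0, 0.3]
gripper_width: 0.0601
```

Call:
{"op": "move_arm", "data": {"rows": "0 0 0 -28 -40 0 60; 0 0 0 -56 -79 0 60; 0 0 0 -76 -110 0 60; 0 0 0 -76 -110 0 60; 0 0 0 -76 -110 0 60"}}

```text
time: 2.75
tcp_pos: [0.5346, 0.0661, 0.2006]
tcp_rot: [3.141, 0.001, -3.053]
contact_force: [0.0, 0.3, 0.3]
gripper_width: 0.06
```

```bash
cat >> h.py <<'E'
def wfit(names,pic,z=0):
    s=observe(); p=viewer.camera_params('wrist'); im=viewer.capture('wrist'); 
    for n in names:
        o=spotter.outline_of('wrist',n)
        if not o: print(n,'none'); continue
        reg=o[0]['region'].astype(bool); e=o[0]['extent']
        ys,xs=np.nonzero(reg); x0=unproj((xs.mean(),ys.mean()),p,.02)[:2]
        v,f=fit(n,[(p,reg)],x0,z); print(n,round(o[0]['confidence'],2),np.round(e).tolist(),np.round(v[:2]*1e3,1),np.round(v[2]%np.pi,3),round(f,3))
        im[reg]=im[reg]//2+np.array([60,0,60],np.uint8)
        for c in models[n]:
            q=proj(c@R.from_euler('z',v[2]).as_matrix().T+[v[0],v[1],z],p); cv2.polylines(im,[np.round(cv2.convexHull(q.astype(np.float32))).astype(int)],True,(0,255,255),1)
    cv2.imwrite('pics/'+pic,im)
E
python3 - <<'E'
from h import *
wfit(['amber_bottle','mixing_cup','floss_box','green_bottle','bur_stand','paste_jar'],'w1.png')
go(.554,.058,.2,1.658)
E
```

```text
amber_bottle 0.96 [298.0, 168.0, 327.0, 208.0] [554.1  60.3] 0.0 0.05
mixing_cup 0.7 [174.0, 152.0, 223.0, 199.0] [551.3 -57.7] 0.0 0.027
floss_box 0.9 [292.0, 68.0, 350.0, 114.0] [457.   60.6] 1.236 0.031
green_bottle 0.71 [174.0, 54.0, 222.0, 91.0] [451.7 -55.1] 0.0 0.055
bur_stand 0.78 [173.0, 221.0, 228.0, 267.0] [631.3 -58.3] 1.256 0.083
paste_jar 0.68 [291.0, 243.0, 331.0, 292.0] [646.3  67.7] 0.0 0.061
t 3.10 tcp [534.3  67.5 201.2] yaw -3.050 F [0.1 0.8 0. ] w 59.9 q [-0.1   0.1   1.7   0.    1.34 -1.76]
turn [0.001 0.002 0.005] shift [-18.7 -11.3   1.2] deg 0.3
```

View pics/w1.png

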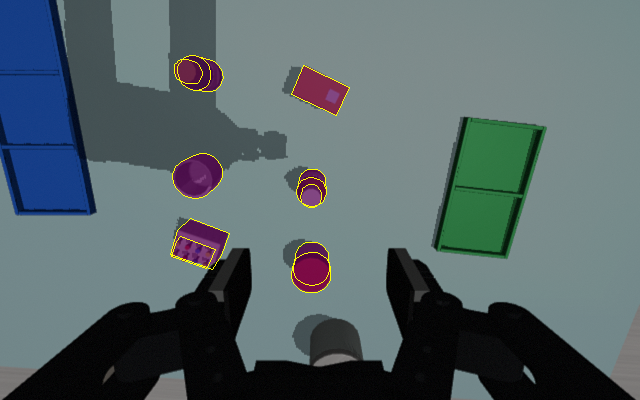

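Call:
{"op": "move_arm", "data": {"rows": "0 0 0.005 -19 -9.5 30 60; 0 0 0.005 -19 -9.5 60 60; 0 0 0.005 -19 -9.5 90 60; 0 0 0.005 -19 -9.5 110 60; 0 0 0.005 -19 -9.5 110 60", "force": 40}}

```text
time: 3.6
tcp_pos: [0.5515, 0.0606, 0.0881]
tcp_rot: [3.14, -0.004, -3.054]
contact_force: [-0.3, -0.0, 0.1]
gripper_width: 0.06
```

```bash
python3 - <<'E'
from h import *
wfit(['amber_bottle'],'w2.png')
go(.554,.060,.020,1.658)
E
```

```text
amber_bottle none
t 3.70 tcp [554.4  60.3  91.7] yaw -3.054 F [-0.5 -0.4  0.1] w 60.4 q [-0.11  0.26  1.74  0.    1.13 -1.76]
turn [0.001 0.002 0.   ] shift [ 0.6 -0.3 71.7] deg 0.1
```

View pics/w2.png

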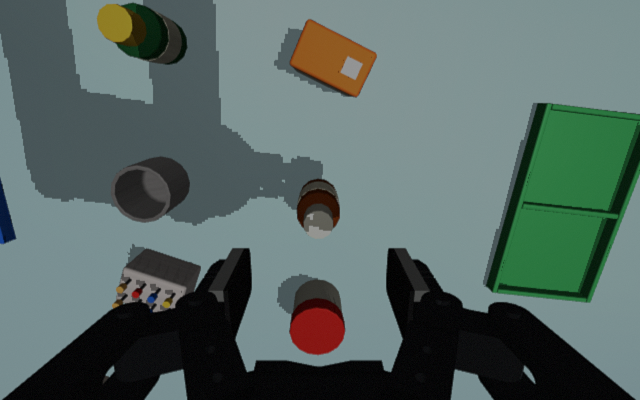

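Call:
{"op": "move_arm", "data": {"rows": "0 0 0 0.5 0 25 60; 0 0 0 0.5 0 45 60; 0 0 0 0.5 0 60 60; 0 0 0 0.5 0 71 60; 0 0 0 0.5 0 72 60"}}

```text
time: 4.2
tcp_pos: [0.5536, 0.0604, 0.0191]
tcp_rot: [3.141, 0.001, -3.054]
contact_force: [0.1, -0.1, 0.6]
gripper_width: 0.06
```

```bash
python3 - <<'E'
from h import *
cv2.imwrite('pics/w3.png',viewer.capture('wrist'))
go(.554,.060,.020,1.658)
E
```

```text
t 4.25 tcp [554.1  60.3  19.7] yaw -3.054 F [-1.2  0.2  1. ] w 60.2 q [-0.11  0.37  1.77  0.    0.99 -1.76]
turn [0.001 0.002 0.   ] shift [ 0.1 -0.3 -0.3] deg 0.1
```

View pics/w3.png

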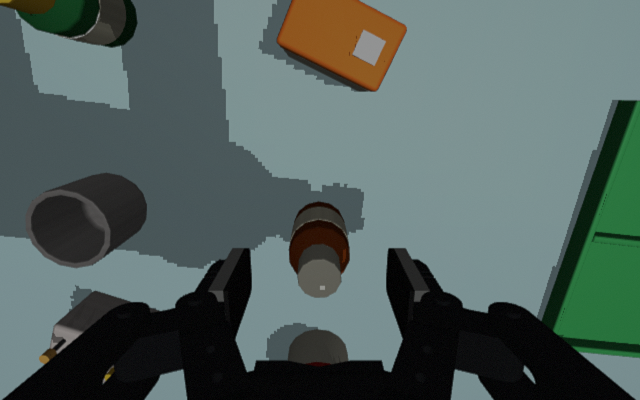

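Bottle centred between the pads (column 319, rows 200–297). Close.

Call:
{"op": "move_arm", "data": {"rows": "0 0 0 0 0 0 40; 0 0 0 0 0 0 28; 0 0 0 0 0 0 20; 0 0 0 0 0 0 20; 0 0 0 0 0 0 20", "force": 35}}

```text
time: 4.75
tcp_pos: [0.5542, 0.0603, 0.0199]
tcp_rot: [3.141, 0.002, -3.054]
contact_force: [0.1, -0.2, 0.6]
gripper_width: 0.0201
```

Call:
{"op": "move_arm", "data": {"rows": "0 0 0 0 0 -10 20; 0 0 0 0 0 -30 20; 0 0 0 0 0 -55 20; 0 0 0 0 0 -80 20; 0 0 0 0 0 -90 20"}}

```text
time: 5.25
tcp_pos: [0.5559, 0.0601, 0.1133]
tcp_rot: [-3.141, 0.007, -3.054]
contact_force: [0.9, 0.0, 0.3]
gripper_width: 0.0203
```

```bash
python3 - <<'E'
from h import *
cv2.imwrite('pics/w4.png',viewer.capture('wrist'))
go(.5762,-.2287,.11,1.658)
E
```

```text
t 5.30 tcp [556.3  60.1 113.8] yaw -3.054 F [1.7 0.7 0.2] w 20.1 q [-0.11  0.23  1.73  0.    1.17 -1.76]
turn [-0.     0.008  0.001] shift [   5.5 -289.4    3.9] deg 0.4
```

View pics/w4.png

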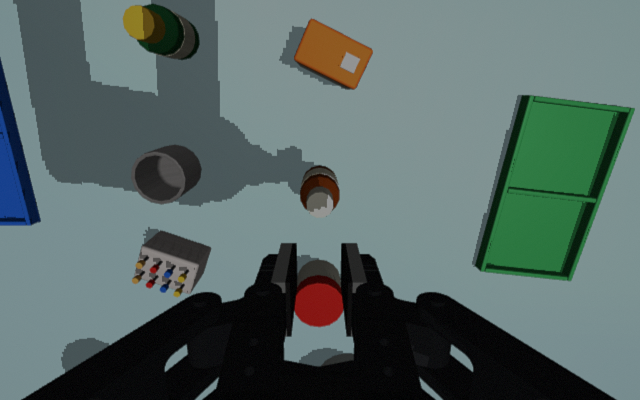

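```bash
python3 - <<'E'
from h import *
s=observe();print(s['tcp_pos'],s['joint_pos'],s['gripper_width'])
Rc=R.from_euler('xyz',s['tcp_rot'])
for c in('side','top'):
    im=viewer.capture(c); p=viewer.camera_params(c)
    for z,col in((-11,(0,0,255)),(0,(0,255,0)),(8,(255,0,255))):
      for y in(-10,10):
        q=proj(s['tcp_pos']+Rc.apply([0,y*M,z*M]),p)[0]; print(c,z,y,q)
        cv2.circle(im,tuple(int(round(k*16)) for k in q),24,col,-1,shift=4)
    q=q.astype(int); x0,y0=max(q[0]-100,0),max(q[1]-80,0)
    cv2.imwrite(f'pics/{c}5.png',cv2.resize(im[y0:y0+160,x0:x0+200],None,fx=3.5,fy=3.5))
E
```

```text
[0.55628619 0.0600926  0.1138211 ] [-1.05158617e-01  2.34038326e-01  1.72959472e+00  1.08993405e-03
  1.17022875e+00 -1.76418290e+00] 0.020059470919166548
side -11 -10 [302.63311841 158.98834055]
side -11 10 [300.62655882 153.19348897]
side 0 -10 [302.90911322 163.01831053]
side 0 10 [300.91406713 157.21277338]
side 8 -10 [303.10717783 165.91037384]
side 8 10 [301.12043172 160.09769164]
top -11 -10 [289.51694361 210.64141994]
top -11 10 [278.0799008  211.56849748]
top 0 -10 [289.99630713 211.62930907]
top 0 10 [278.71267357 212.54383673]
top 8 -10 [290.33693233 212.3312814 ]
top 8 10 [279.16230918 213.23689319]
```

View pics/side5.png

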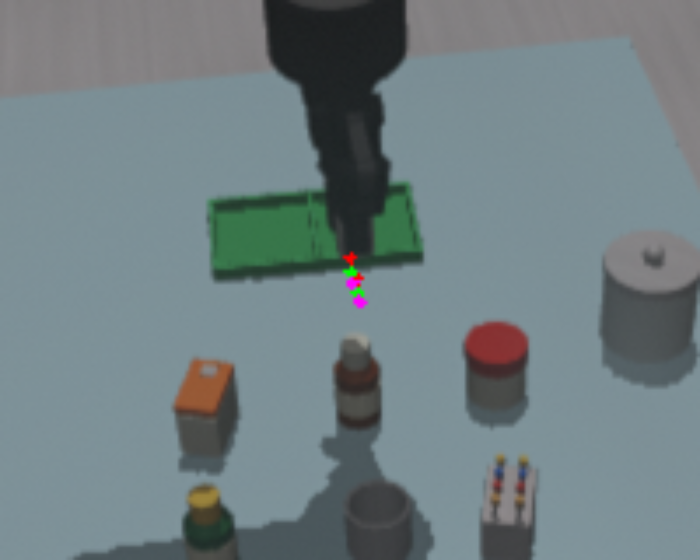

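View pics/top5.png

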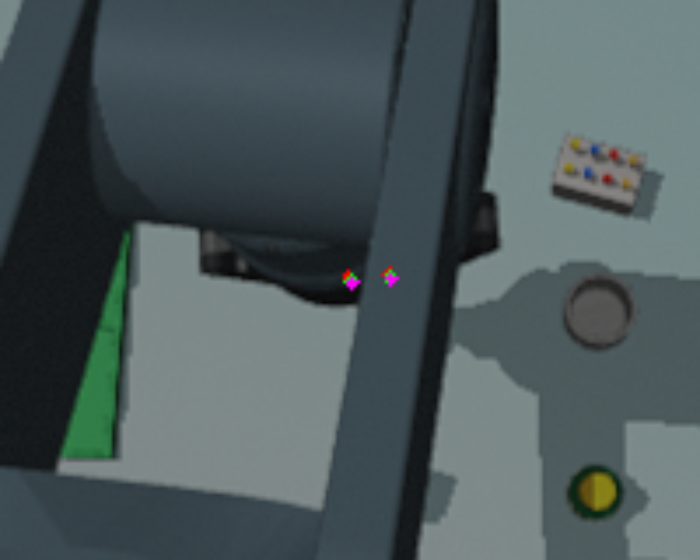

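Call:
{"op": "move_arm", "data": {"rows": "0 0 0 27 22 0 30; 0 0 0 50 45 0 30; 0 0 0 64 75 0 30; 0 0 0 64 100 0 30; 0 0 0 64 100 0 30"}}

```text
time: 5.9
tcp_pos: [0.4798, 0.1563, 0.1086]
tcp_rot: [3.141, 0.001, -3.051]
contact_force: [0.3, -1.3, 0.7]
gripper_width: 0.0301
```

Call:
{"op": "move_arm", "data": {"rows": "0 0 0 0 0 25 30; 0 0 0 0 0 50 30; 0 0 0 0 0 70 30; 0 0 0 0 0 80 30; 0 0 0 0 0 80 30"}}

```text
time: 6.4
tcp_pos: [0.4781, 0.1558, 0.0265]
tcp_rot: [3.141, -0.004, -3.052]
contact_force: [-0.1, 0.6, -0.6]
gripper_width: 0.0297
```

```bash
python3 - <<'E'
from h import *
go(.5,.16,.0,1.658)
im=viewer.capture('side'); s=observe()
q=proj(s['tcp_pos'],viewer.camera_params('side'))[0]; print(q)
q=q.astype(int)
cv2.imwrite('pics/side6.png',cv2.resize(im[q[1]-60:q[1]+60,q[0]-80:q[0]+80],None,fx=5,fy=5,interpolation=cv2.INTER_CUBIC))
cv2.imwrite('pics/w6.png',viewer.capture('wrist'))
E
```

```text
t 6.40 tcp [478.1 155.8  26.5] yaw -3.052 F [-0.1  0.6 -0.6] w 29.7 q [ 0.08  0.26  1.91  0.    0.98 -1.58]
turn [ 0.001 -0.004  0.003] shift [-22.3   2.2  26.4] deg 0.3
[266.39305831 166.27121785]
```

View pics/side6.png

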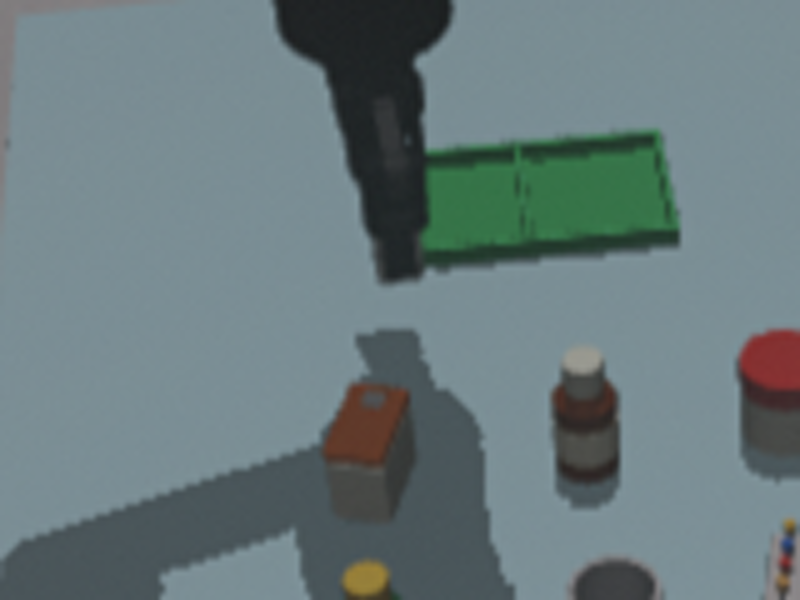

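View pics/w6.png

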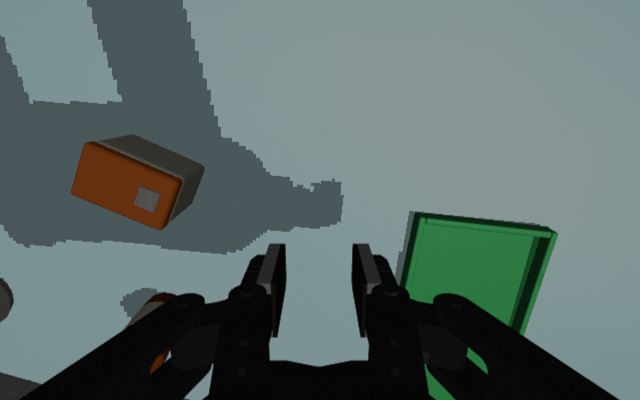

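Call:
{"op": "move_arm", "data": {"rows": "0 0.004 0 0 0 7 30; 0 0.004 0 0 0 14 30; 0 0.004 0 0 0 18 30; 0 0.004 0 0 0 18 30"}}

```text
time: 6.9
tcp_pos: [0.4795, 0.1561, 0.0101]
tcp_rot: [3.141, -0.005, -3.051]
contact_force: [0.2, 0.1, 0.1]
gripper_width: 0.0298
```

```bash
python3 - <<'E'
from h import *
go(.5,.16,.0,1.658)
im=viewer.capture('side'); s=observe()
q=proj(s['tcp_pos'],viewer.camera_params('side'))[0]; print(q)
q=q.astype(int)
cv2.imwrite('pics/side7.png',cv2.resize(im[q[1]-60:q[1]+60,q[0]-80:q[0]+80],None,fx=5,fy=5,interpolation=cv2.INTER_CUBIC))
E
```

```text
t 6.90 tcp [479.5 156.1  10.1] yaw -3.051 F [0.2 0.1 0.1] w 29.8 q [ 0.08  0.29  1.91  0.    0.94 -1.58]
turn [ 0.001 -0.005  0.003] shift [-20.8   2.   10. ] deg 0.3
[267.33235364 171.71839429]
```

View pics/side7.png

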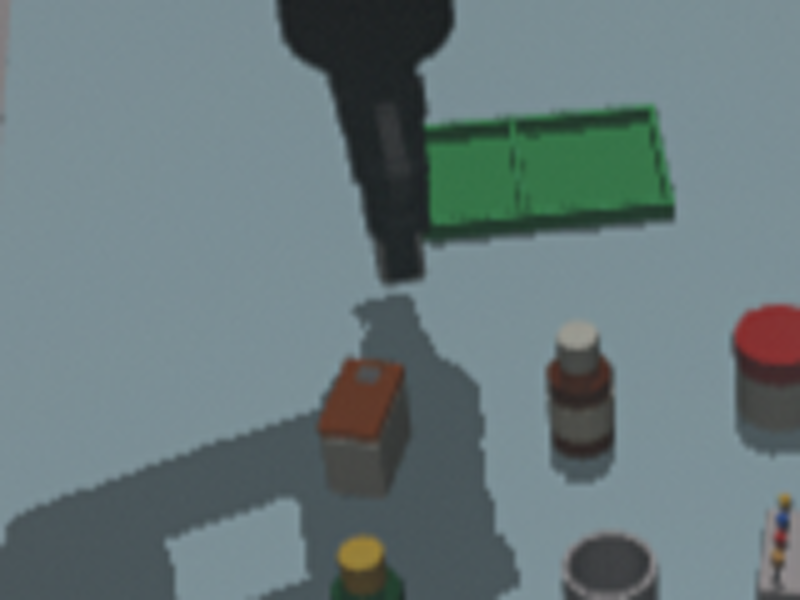

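```bash
python3 - <<'E'
from h import *
s=observe(); Rc=R.from_euler('xyz',s['tcp_rot']); p=viewer.camera_params('side')
for z in(-44,-36,-20,-10,0,8):
  print(z,[np.round(proj(s['tcp_pos']+Rc.apply([0,y*M,z*M]),p)[0],1).tolist() for y in(-28,-15,15,28)])
p=viewer.camera_params('wrist')
for z in(-44,-36,-20,-10,0,8):
  print(z,[np.round(proj(s['tcp_pos']+Rc.apply([x*M,y*M,z*M]),p)[0],0).tolist() for x in(11,-11) for y in(-15,15)])
im=cv2.imread('pics/w6.png'); cv2.imwrite('pics/w6z.png',cv2.resize(im[225:365,220:420],None,fx=4,fy=4))
E
```

```text
-44 [[267.6, 165.0], [266.6, 161.5], [264.6, 153.6], [263.7, 150.3]]
-36 [[267.9, 167.6], [267.0, 164.1], [264.9, 156.2], [264.0, 152.9]]
-20 [[268.5, 172.9], [267.6, 169.3], [265.5, 161.4], [264.7, 158.1]]
-10 [[268.9, 176.1], [268.0, 172.5], [265.9, 164.6], [265.1, 161.3]]
0 [[269.3, 179.2], [268.4, 175.7], [266.3, 167.8], [265.4, 164.4]]
8 [[269.6, 181.7], [268.7, 178.2], [266.6, 170.3], [265.8, 166.9]]
-44 [[282.0, 253.0], [355.0, 253.0], [284.0, 299.0], [354.0, 299.0]]
-36 [[284.0, 245.0], [353.0, 245.0], [286.0, 289.0], [352.0, 289.0]]
-20 [[287.0, 231.0], [350.0, 231.0], [289.0, 272.0], [349.0, 272.0]]
-10 [[289.0, 223.0], [348.0, 224.0], [290.0, 263.0], [347.0, 263.0]]
0 [[291.0, 217.0], [347.0, 217.0], [292.0, 254.0], [346.0, 254.0]]
8 [[292.0, 212.0], [346.0, 212.0], [293.0, 248.0], [345.0, 248.0]]
```

View pics/w6z.png

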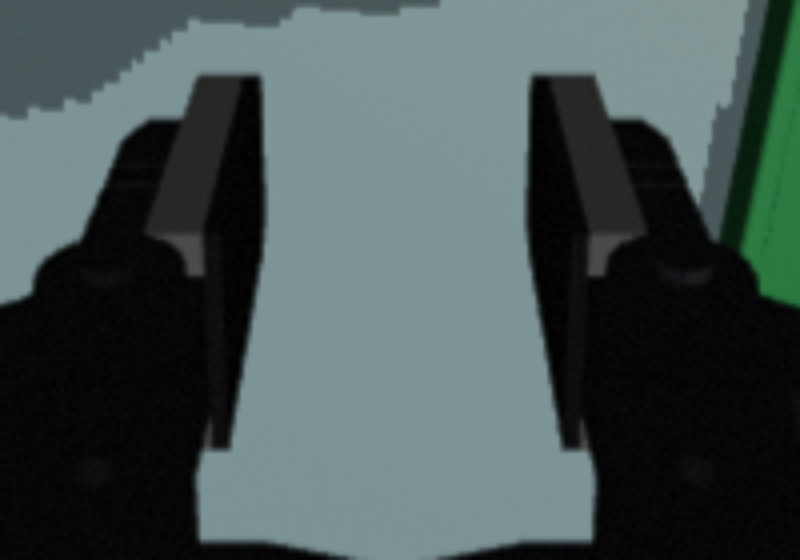

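Call:
{"op": "move_arm", "data": {"rows": "0 0.003 0 0 0 -25 50; 0 0.003 0 0 0 -55 60; 0 0.003 0 -10 -15 -85 60; 0 0.003 0 -35 -50 -100 60; 0 0.003 0 -60 -88 -105 60"}}

```text
time: 7.45
tcp_pos: [0.5502, 0.0737, 0.1183]
tcp_rot: [3.141, -0.002, -3.049]
contact_force: [1.5, 0.5, 0.3]
gripper_width: 0.0599
```

```bash
python3 - <<'E'
from h import *
wfit(['amber_bottle'],'w8.png')
go(.554,.060,-.020,1.658)
E
```

```text
amber_bottle 0.92 [283.0, 172.0, 322.0, 222.0] [554.   60.6] 0.0 0.059
t 7.55 tcp [552.5  69.8 117.5] yaw -3.055 F [-0.  -0.2  0.8] w 60.0 q [-0.09  0.23  1.73 -0.    1.19 -1.74]
turn [-0.001 -0.001 -0.001] shift [ -0.8  -9.7 137.6] deg 0.1
```

View pics/w8.png

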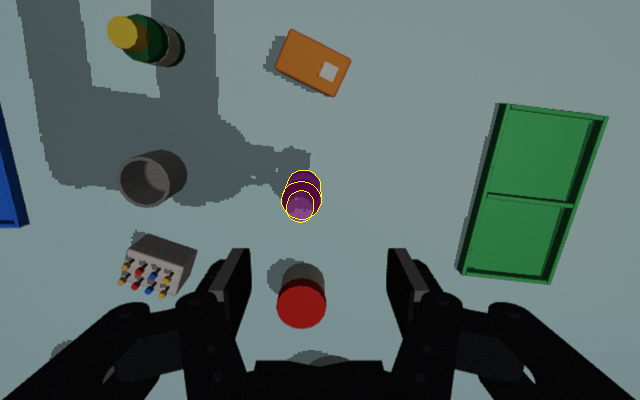

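Call:
{"op": "move_arm", "data": {"rows": "0 0 0 -1.5 -9 20 60; 0 0 0 -1.5 -9 45 60; 0 0 0 -1.5 -9 70 60; 0 0 0 -1.5 -9 90 60; 0 0 0 -1.5 -9 100 60"}}

```text
time: 8.05
tcp_pos: [0.5528, 0.0613, 0.0155]
tcp_rot: [-3.141, -0.005, -3.055]
contact_force: [-0.3, 0.3, -0.2]
gripper_width: 0.06
```

Call:
{"op": "move_arm", "data": {"rows": "0 0 0 0 0 12 60; 0 0 0 0 0 24 60; 0 0 0 0 0 32 60; 0 0 0 0 0 37 60; 0 0 0 0 0 37 60"}}

```text
time: 8.55
tcp_pos: [0.5523, 0.0613, -0.022]
tcp_rot: [-3.141, -0.005, -3.055]
contact_force: [0.4, 0.3, -0.2]
gripper_width: 0.0603
```

```bash
python3 - <<'E'
from h import *
cv2.imwrite('pics/w9.png',viewer.capture('wrist'))
go(.554,.0605,-.020,1.658)
E
```

```text
t 8.60 tcp [552.7  61.2 -21.5] yaw -3.055 F [1.  0.1 1. ] w 60.2 q [-0.1   0.44  1.78 -0.    0.92 -1.76]
turn [-0.001 -0.005 -0.001] shift [-1.2 -0.8 -1.5] deg 0.3
```

View pics/w9.png

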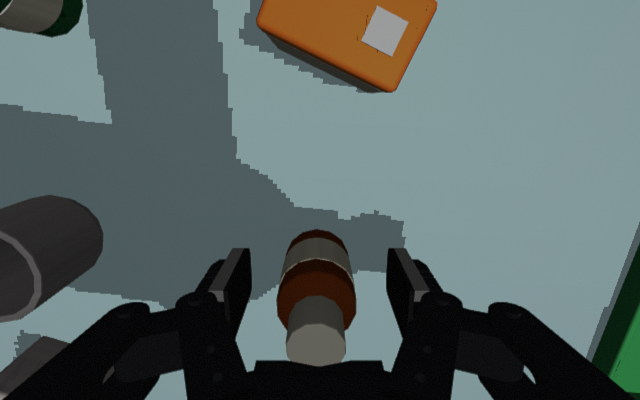

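Call:
{"op": "move_arm", "data": {"rows": "0 0 0 -1 -0.8 0 45; 0 0 0 -1 -0.8 0 34; 0 0 0 -1 -0.8 0 22; 0 0 0 -1 -0.8 0 20; 0 0 0 -1 -0.8 0 20", "force": 35}}

```text
time: 9.1
tcp_pos: [0.5546, 0.0604, -0.0208]
tcp_rot: [-3.141, -0.003, -3.055]
contact_force: [-0.3, -0.6, 5.5]
gripper_width: 0.0289
```

Call:
{"op": "move_arm", "data": {"rows": "0 0 0 0 0 -8 20; 0 0 0 0 0 -28 20; 0 0 0 0 0 -55 20; 0 0 0 0 0 -80 20; 0 0 0 0 0 -90 20"}}

```text
time: 9.6
tcp_pos: [0.5563, 0.0605, 0.0719]
tcp_rot: [-3.14, 0.001, -3.055]
contact_force: [0.7, -0.0, -0.6]
gripper_width: 0.0293
```

```bash
python3 - <<'E'
from h import *
cv2.imwrite('pics/w10.png',viewer.capture('wrist'))
go(.5762,-.2287,.07,1.658)
E
```

```text
t 9.65 tcp [556.7  60.5  72.4] yaw -3.055 F [ 0.8 -0.3  0.8] w 29.3 q [-0.1   0.3   1.75 -0.    1.1  -1.76]
turn [-0.002  0.001 -0.   ] shift [   5.6 -289.8    2.9] deg 0.1
```

View pics/w10.png

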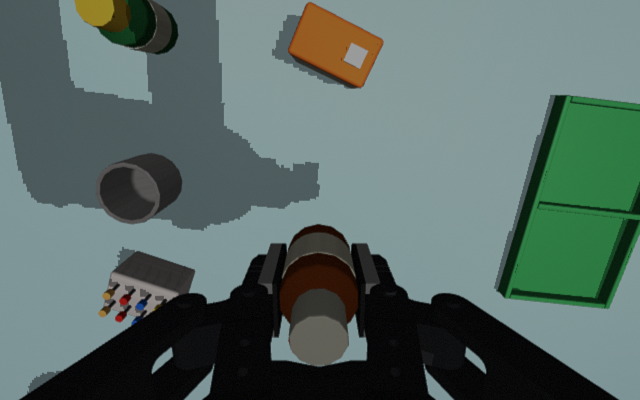

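Call:
{"op": "move_arm", "data": {"rows": "0 0 0 1 -20 -5 20; 0 0 0 2 -60 -5 20; 0 0 0 3 -105 -5 20; 0 0 0 4 -150 -5 20; 0 0 0 5 -190 -5 20"}}

```text
time: 10.15
tcp_pos: [0.5672, -0.1308, 0.0764]
tcp_rot: [-3.141, -0.0, -3.055]
contact_force: [0.8, 0.0, 0.2]
gripper_width: 0.029
```

Call:
{"op": "move_arm", "data": {"rows": "0 0 0 0 -30 0 20; 0 0 0 0 -60 0 20; 0 0 0 0 -85 0 20; 0 0 0 0 -99 0 20; 0 0 0 0 -99 0 20"}}

```text
time: 10.65
tcp_pos: [0.5752, -0.2307, 0.0755]
tcp_rot: [-3.141, -0.001, -3.057]
contact_force: [-0.9, 0.9, -0.9]
gripper_width: 0.0293
```

```bash
python3 - <<'E'
from h import *
wfit(['blue_tray'],'w11.png')
go(.5762,-.2287,-.017,1.658)
E
```

```text
blue_tray 0.65 [255.0, 0.0, 391.0, 251.0] [ 492.4 -234.7] 0.085 0.037
t 10.75 tcp [ 575.2 -228.4   75.7] yaw -3.055 F [-0.1  0.3 -0.6] w 29.2 q [-0.57  0.41  1.59 -0.    1.15 -2.23]
turn [ 0.    -0.001 -0.001] shift [-1.1 -0.4 92.7] deg 0.1
```

View pics/w11.png

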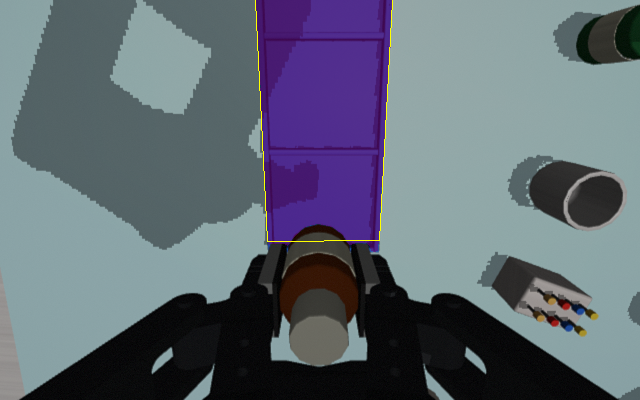

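```bash
python3 - <<'E'
from h import *
p=viewer.camera_params('wrist')
for x,y,a in((.5025,-.2351,.087),(.503,-.2345,.085)):
  for tx in(37,-37,111,113): 
    ty=0; q=[x+(tx*np.cos(a))*M,y+tx*np.sin(a)*M,.012]; print(tx,proj(q,p)[0].round(1), end=' ')
  print()
im=cv2.imread('pics/w11.png')
im=viewer.capture('wrist'); print(im[140:165,330].sum(1), im[30:50,330].sum(1))
E
```

```text
37 [318.1 152. ] -37 [318.   35.1] 111 [318.2 250. ] 113 [318.2 252.4] 
37 [318.8 152.8] -37 [319.   36.1] 111 [318.6 250.7] 113 [318.6 253.1] 
[298 295 295 297 297 275 177 122 101 191 286 298 290 275 252 290 294 296
 291 296 291 291 290 292 293] [302 283 252 286 294 293 290 243 160  82 167 299 303 297 303 299 298 300
 299 304]
```

Call:
{"op": "move_arm", "data": {"rows": "0 0 0 -1 0 20 20; 0 0 0 -1 0 42 20; 0 0 0 -1 0 62 20; 0 0 0 -1 0 77 20; 0 0 0 -1 0 84 20"}}

```text
time: 11.3
tcp_pos: [0.5753, -0.2261, -0.0098]
tcp_rot: [3.14, -0.003, -3.053]
contact_force: [-0.4, 0.3, -0.6]
gripper_width: 0.029
```

Call:
{"op": "move_arm", "data": {"rows": "0 0 0 0 0 2 20; 0 0 0 0 0 4 20; 0 0 0 0 0 5 20; 0 0 0 0 0 6 20; 0 0 0 0 0 6 20"}}

```text
time: 11.8
tcp_pos: [0.5756, -0.2264, -0.0154]
tcp_rot: [3.14, -0.003, -3.053]
contact_force: [0.4, 0.0, -1.0]
gripper_width: 0.0291
```

```bash
python3 - <<'E'
from h import *
cv2.imwrite('pics/w12.png',viewer.capture('wrist'))
go(.5762,-.2287,-.018,1.658)
im=viewer.capture('side'); cv2.imwrite('pics/side12.png',cv2.resize(im[200:350,220:380],None,fx=4,fy=4,interpolation=cv2.INTER_CUBIC))
E
```

```text
t 11.85 tcp [ 575.6 -226.4  -15.4] yaw -3.053 F [-0.2 -0.6  0.7] w 28.9 q [-0.57  0.54  1.61 -0.    0.99 -2.23]
turn [ 0.002 -0.003  0.001] shift [-0.4 -2.4  2.6] deg 0.2
```

View pics/side12.png

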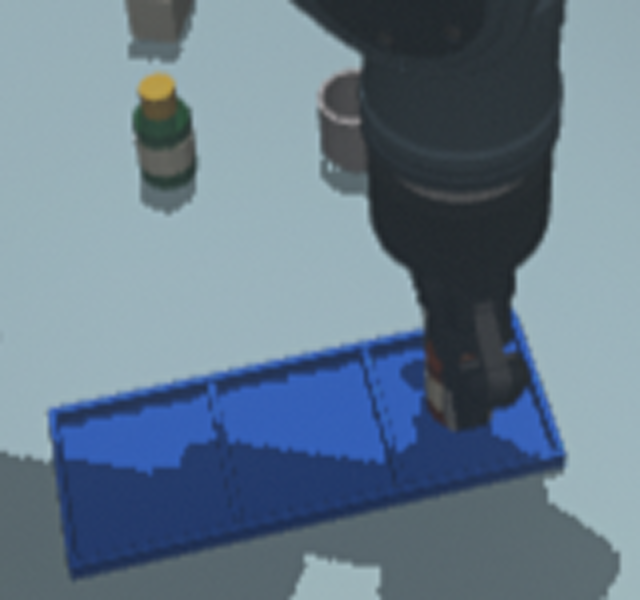

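Call:
{"op": "move_arm", "data": {"rows": "0 0 0 0 0 1 20; 0 0 0 0 0 2 20; 0 0 0 0 0 2 20"}}

```text
time: 12.2
tcp_pos: [0.5754, -0.2263, -0.0176]
tcp_rot: [3.14, -0.003, -3.053]
contact_force: [-0.5, -0.9, -0.9]
gripper_width: 0.0287
```

Call:
{"op": "move_arm", "data": {"rows": "0 0 0 0 0 0.7 20; 0 0 0 0 0 1 20; 0 0 0 0 0 1 20"}}

```text
time: 12.5
tcp_pos: [0.5755, -0.2263, -0.0178]
tcp_rot: [3.14, -0.003, -3.053]
contact_force: [-3.3, 2.2, 6.3]
gripper_width: 0.0289
```

Call:
{"op": "move_arm", "data": {"rows": "0 0 0 0 0 0 31; 0 0 0 0 0 0 36; 0 0 0 0 0 0 44; 0 0 0 0 0 0 50; 0 0 0 0 0 0 50"}}

```text
time: 13.0
tcp_pos: [0.5754, -0.2263, -0.0179]
tcp_rot: [3.14, -0.003, -3.053]
contact_force: [-0.3, -0.1, 0.1]
gripper_width: 0.0496
```

Call:
{"op": "move_arm", "data": {"rows": "0 0 0 0 0 -8 50; 0 0 0 0 0 -24 50; 0 0 0 0 0 -50 60; 0 0 0 0 0 -80 60; 0 0 0 0 0 -110 60"}}

```text
time: 13.5
tcp_pos: [0.576, -0.2266, 0.0947]
tcp_rot: [3.14, -0.002, -3.053]
contact_force: [0.3, -0.7, -0.1]
gripper_width: 0.06
```

```bash
python3 - <<'E'
from h import *
cv2.imwrite('pics/w13.png',viewer.capture('wrist'))
go(.631,-.0585,.09,1.28)
im=viewer.capture('side'); cv2.imwrite('pics/side13.png',cv2.resize(im[200:350,220:380],None,fx=4,fy=4,interpolation=cv2.INTER_CUBIC))
E
```

```text
t 13.55 tcp [ 579.3 -228.4  100.8] yaw -3.053 F [ 3.  -1.   3.9] w 60.3 q [-0.57  0.38  1.57 -0.    1.19 -2.23]
turn [-0.003  0.005  0.38 ] shift [-66.5 164.7  10.4] deg 21.7
```

View pics/w13.png

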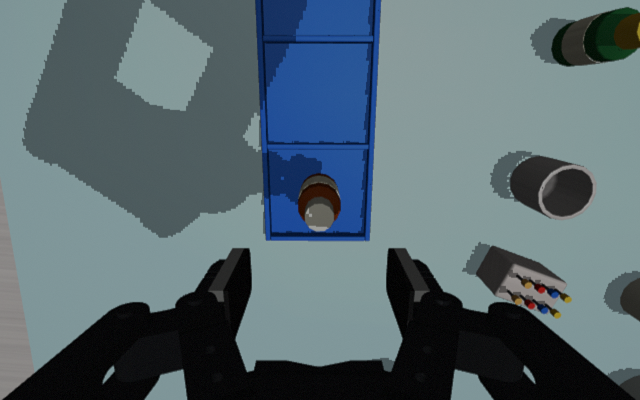

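View pics/side13.png

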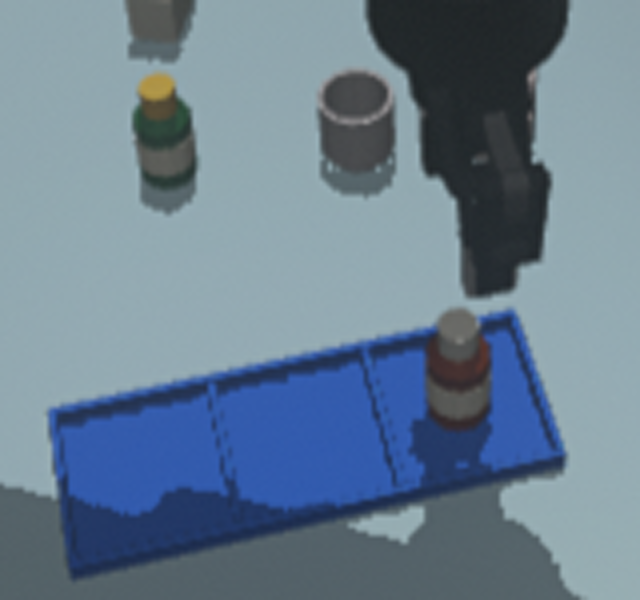

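Call:
{"op": "move_arm", "data": {"rows": "0 0 0.1 -9 30 0 75; 0 0 0.2 -18 65 0 75; 0 0 0.3 -27 105 0 75; 0 0 0.38 -36 145 0 75; 0 0 0.38 -40 164 0 75"}}

```text
time: 14.1
tcp_pos: [0.6047, -0.0584, 0.099]
tcp_rot: [-3.14, 0.007, 2.85]
contact_force: [0.8, -0.2, 0.1]
gripper_width: 0.0754
```

Call:
{"op": "move_arm", "data": {"rows": "0 0 0 0 0 0 75; 0 0 0 0 0 0 75"}}

```text
time: 14.3
tcp_pos: [0.6048, -0.0581, 0.0995]
tcp_rot: [-3.14, 0.007, 2.852]
contact_force: [-0.3, 0.1, 1.0]
gripper_width: 0.075
```

```bash
python3 - <<'E'
from h import *
wfit(['bur_stand','mixing_cup'],'w14.png')
go(.631,-.0585,.04,1.28)
E
```

```text
bur_stand 0.93 [295.0, 198.0, 361.0, 254.0] [630.9 -58.7] 1.29 0.041
mixing_cup 0.62 [267.0, 100.0, 326.0, 158.0] [551.1 -58.2] 0.0 0.044
t 14.45 tcp [604.7 -59.7  99.2] yaw 2.849 F [-0.1 -0.1  0.5] w 74.7 q [-0.29  0.35  1.61 -0.    1.17 -1.57]
turn [-0.002  0.007 -0.002] shift [-24.4   8.8  59.4] deg 0.4
```

View pics/w14.png

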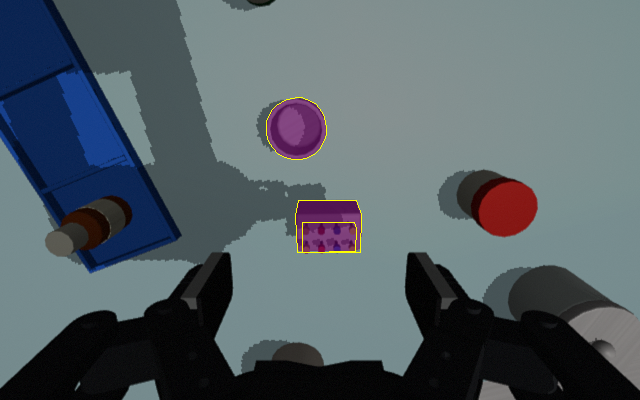

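Call:
{"op": "move_arm", "data": {"rows": "0 0.006 0.003 -12 5 10 75; 0 0.006 0.003 -24.5 8.5 30 75; 0 0.006 0.003 -24.5 8.5 55 75; 0 0.006 0.003 -24.5 8.5 75 75; 0 0.006 0.003 -24.5 8.5 80 75"}}

```text
time: 14.95
tcp_pos: [0.6289, -0.0598, 0.0165]
tcp_rot: [-3.139, -0.004, 2.844]
contact_force: [0.1, -0.4, -0.2]
gripper_width: 0.075
```

Call:
{"op": "move_arm", "data": {"rows": "0 0 0 0 0 0 75; 0 0 0 0 0 0 75"}}

```text
time: 15.15
tcp_pos: [0.6291, -0.0606, 0.017]
tcp_rot: [-3.139, -0.003, 2.843]
contact_force: [0.0, -0.5, 0.9]
gripper_width: 0.075
```

```bash
python3 - <<'E'
from h import *
cv2.imwrite('pics/w15.png',viewer.capture('wrist'))
go(.631,-.0586,-.027,1.285)
E
```

```text
t 15.20 tcp [629.6 -60.5  17.6] yaw 2.843 F [1.  0.7 0.7] w 74.9 q [-0.28  0.52  1.57 -0.    1.06 -1.55]
turn [-0.002 -0.002 -0.012] shift [-0.9  2.3 44.6] deg 0.7
```

View pics/w15.png

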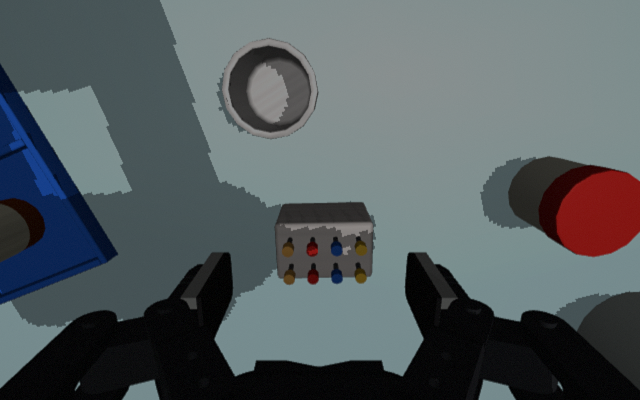

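Call:
{"op": "move_arm", "data": {"rows": "0 0 -0.01 -1 2.3 10 75; 0 0 -0.01 -1 2.3 22 75; 0 0 -0.01 -1 2.3 33 75; 0 0 -0.01 -1 2.3 41 75; 0 0 -0.01 -1 2.3 44 75"}}

```text
time: 15.7
tcp_pos: [0.6298, -0.0583, -0.0283]
tcp_rot: [-3.139, -0.005, 2.853]
contact_force: [-0.2, 0.4, 0.6]
gripper_width: 0.0752
```

Call:
{"op": "move_arm", "data": {"rows": "0 0 0 0 0 0 65; 0 0 0 0 0 0 55; 0 0 0 0 0 0 45; 0 0 0 0 0 0 40; 0 0 0 0 0 0 40", "force": 45}}

```text
time: 16.2
tcp_pos: [0.6302, -0.0584, -0.0279]
tcp_rot: [-3.139, -0.004, 2.853]
contact_force: [0.4, -0.3, -0.3]
gripper_width: 0.0476
```

```bash
python3 - <<'E'
from h import *
cv2.imwrite('pics/w16.png',viewer.capture('wrist'))
go(.631,-.0586,-.027,1.285)
E
```

```text
t 16.25 tcp [630.2 -58.3 -27.9] yaw 2.853 F [-0.2  0.   0.6] w 47.4 q [-0.28  0.59  1.57 -0.    0.99 -1.56]
turn [-0.002 -0.004 -0.002] shift [-0.9 -0.  -0.9] deg 0.3
```

View pics/w16.png

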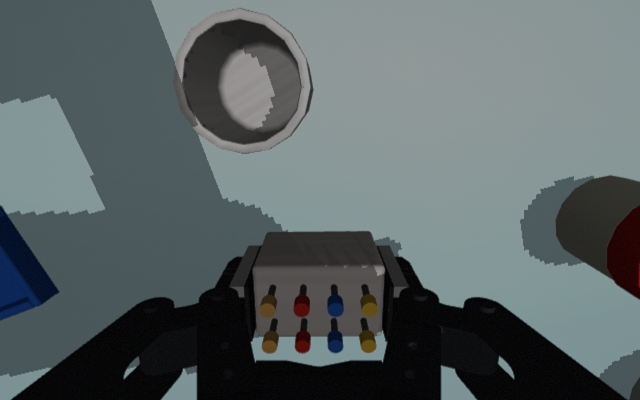

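Call:
{"op": "move_arm", "data": {"rows": "0 0 0 0 0 -8 40; 0 0 0 0 0 -28 40; 0 0 0 0 0 -55 40; 0 0 0 0 0 -85 40; 0 0 0 0 0 -100 40"}}

```text
time: 16.75
tcp_pos: [0.6323, -0.0587, 0.0755]
tcp_rot: [-3.14, -0.0, 2.854]
contact_force: [1.0, 0.3, -1.1]
gripper_width: 0.0476
```

```bash
python3 - <<'E'
from h import *
go(.5025,-.2345,.08,1.658)
E
```

```text
t 16.75 tcp [632.3 -58.7  75.5] yaw 2.854 F [ 1.   0.3 -1.1] w 47.6 q [-0.28  0.44  1.54 -0.    1.16 -1.56]
turn [-0.002 -0.    -0.375] shift [  74.5 -205.4   -4.1] deg 21.5
```

Call:
{"op": "move_arm", "data": {"rows": "0 0 -0.07 8 -22 -5 40; 0 0 -0.15 22 -60 -5 40; 0 0 -0.22 38 -103 -5 40; 0 0 -0.3 53 -145 -5 40; 0 0 -0.375 66 -180 -5 40"}}

```text
time: 17.25
tcp_pos: [0.5162, -0.2139, 0.0807]
tcp_rot: [-3.14, -0.001, -3.052]
contact_force: [0.1, 0.2, -1.6]
gripper_width: 0.0474
```

```bash
python3 - <<'E'
from h import *
go(.5025,-.2345,.08,1.658)
E
```

```text
t 17.25 tcp [ 516.2 -213.9   80.7] yaw -3.052 F [ 0.1  0.2 -1.6] w 47.4 q [-0.6   0.28  1.74 -0.    1.11 -2.26]
turn [-0.002 -0.001  0.003] shift [ 15.5 -19.3   0.8] deg 0.2
```

Call:
{"op": "move_arm", "data": {"rows": "0 0 0.003 8 -10 0 40; 0 0 0.003 15 -19.5 0 40; 0 0 0.003 15 -19.5 0 40; 0 0 0.003 15 -19.5 0 40"}}

```text
time: 17.65
tcp_pos: [0.5036, -0.2339, 0.0808]
tcp_rot: [-3.14, -0.001, -3.055]
contact_force: [0.0, 0.3, -0.8]
gripper_width: 0.0475
```

```bash
python3 - <<'E'
from h import *
cv2.imwrite('pics/w17.png',viewer.capture('wrist'))
go(.5025,-.2345,-.0249,1.658)
p=viewer.camera_params('wrist')
x,y,a=.5025,-.2351,.087
for tx in(-37,-111): 
    q=[x+(tx*np.cos(a))*M,y+tx*np.sin(a)*M,.012]; print(tx,proj(q,p)[0].round(1), end=' ')
E
```

```text
t 17.70 tcp [ 503.7 -233.7   80.8] yaw -3.054 F [ 0.6 -0.6 -0.5] w 47.2 q [-0.65  0.28  1.75 -0.    1.11 -2.3 ]
turn [-0.002 -0.001  0.   ] shift [  1.2  -0.6 105.7] deg 0.1
-37 [317.  147.5] -111 [316.9  32.4]
```

View pics/w17.png

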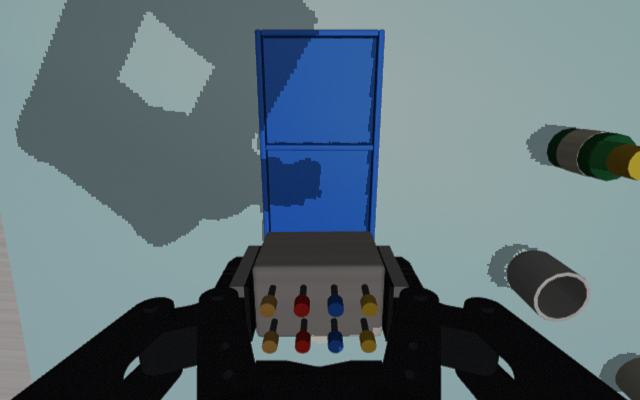

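Call:
{"op": "move_arm", "data": {"rows": "0 0 0 1 0.5 20 40; 0 0 0 1 0.5 45 40; 0 0 0 1 0.5 70 40; 0 0 0 1 0.5 88 40; 0 0 0 1 0.5 97 40"}}

```text
time: 18.2
tcp_pos: [0.5021, -0.2313, -0.0182]
tcp_rot: [3.141, -0.003, -3.052]
contact_force: [-0.0, -0.2, -1.6]
gripper_width: 0.0475
```

Call:
{"op": "move_arm", "data": {"rows": "0 0 0 0 0 2 40; 0 0 0 0 0 4 40; 0 0 0 0 0 5 40; 0 0 0 0 0 5 40"}}

```text
time: 18.6
tcp_pos: [0.5027, -0.2317, -0.0225]
tcp_rot: [-3.141, -0.002, -3.052]
contact_force: [0.2, -0.5, -1.2]
gripper_width: 0.0474
```

Call:
{"op": "move_arm", "data": {"rows": "0 0 0 0 -1 1 40; 0 0 0 0 -2 2 40; 0 0 0 0 -2 2 40"}}

```text
time: 18.9
tcp_pos: [0.503, -0.234, -0.0243]
tcp_rot: [-3.141, -0.002, -3.053]
contact_force: [-0.1, 0.3, -1.5]
gripper_width: 0.0475
```

Call:
{"op": "move_arm", "data": {"rows": "0 0 0 0 0 0.7 40; 0 0 0 0 0 1 40; 0 0 0 0 0 1 40"}}

```text
time: 19.2
tcp_pos: [0.5031, -0.2342, -0.0249]
tcp_rot: [-3.141, -0.002, -3.053]
contact_force: [-2.3, 0.4, 3.9]
gripper_width: 0.0472
```

Call:
{"op": "move_arm", "data": {"rows": "0 0 0 0 0 0 50; 0 0 0 0 0 0 55; 0 0 0 0 0 -1 62; 0 0 0 0 0 -2 66; 0 0 0 0 0 -2 66"}}

```text
time: 19.7
tcp_pos: [0.5033, -0.2343, -0.0228]
tcp_rot: [-3.141, -0.001, -3.053]
contact_force: [-0.2, 0.6, 0.1]
gripper_width: 0.0662
```

Call:
{"op": "move_arm", "data": {"rows": "0 0 0 0 0 -8 66; 0 0 0 0 0 -26 66; 0 0 0 0 0 -55 66; 0 0 0 0 0 -90 66; 0 0 0 0 0 -125 66"}}

```text
time: 20.2
tcp_pos: [0.5032, -0.2339, 0.1038]
tcp_rot: [-3.141, -0.002, -3.053]
contact_force: [0.1, -0.7, -0.1]
gripper_width: 0.0663
```

```bash
python3 - <<'E'
from h import *
cv2.imwrite('pics/w18.png',viewer.capture('wrist'))
go(.525,-.0580,.09,1.658)
im=viewer.capture('side'); cv2.imwrite('pics/side18.png',cv2.resize(im[200:350,220:380],None,fx=4,fy=4,interpolation=cv2.INTER_CUBIC))
E
```

```text
t 20.25 tcp [ 506.7 -236.3  110.5] yaw -3.052 F [ 3.  -1.4  3.8] w 66.1 q [-0.65  0.24  1.73 -0.    1.16 -2.31]
turn [-0.007  0.006  0.002] shift [-34.  176.1  19.3] deg 0.6
```

View pics/w18.png

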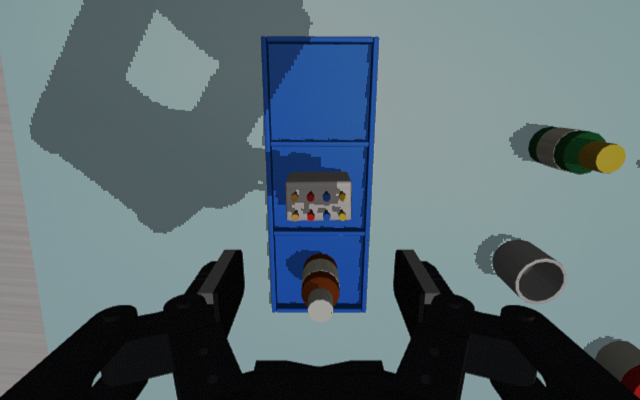

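View pics/side18.png

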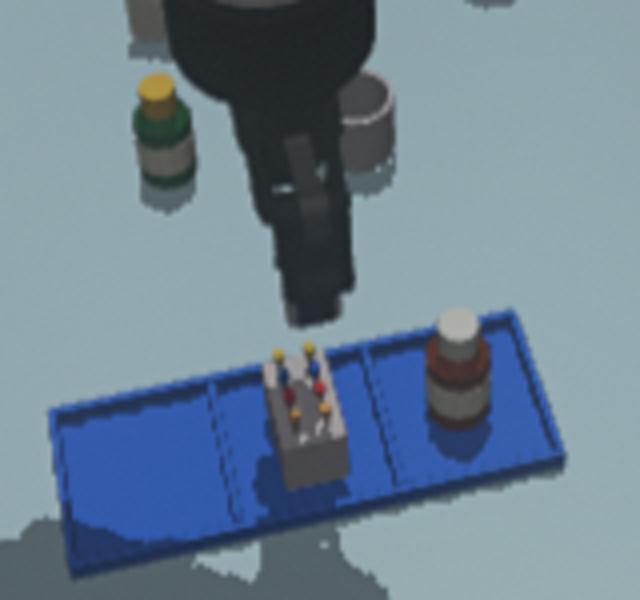

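Call:
{"op": "move_arm", "data": {"rows": "0 0 0 -7 35 0 66; 0 0 0 -14 75 0 66; 0 0 0 -21 115 0 66; 0 0 0 -28 150 0 66; 0 0 0 -34 176 0 66"}}

```text
time: 20.8
tcp_pos: [0.5245, -0.056, 0.1071]
tcp_rot: [-3.134, 0.006, -3.051]
contact_force: [0.2, 0.5, -0.1]
gripper_width: 0.0659
```

Call:
{"op": "move_arm", "data": {"rows": "0 0 0 0 0 0 66; 0 0 0 0 0 0 66"}}

```text
time: 21.0
tcp_pos: [0.5243, -0.0554, 0.1069]
tcp_rot: [-3.134, 0.005, -3.049]
contact_force: [-0.1, -0.2, 0.1]
gripper_width: 0.0664
```

```bash
python3 - <<'E'
from h import *
wfit(['mixing_cup'],'w19.png')
go(.551,-.0580,-.025,1.658)
E
```

```text
mixing_cup 0.71 [286.0, 193.0, 337.0, 260.0] [551.6 -58.2] 0.0 0.025
t 21.10 tcp [524.5 -56.7 107. ] yaw -3.052 F [ 0.4 -0.7 -0.7] w 65.8 q [-0.33  0.18  1.81 -0.01  1.14 -1.99]
turn [-0.008  0.006  0.003] shift [-25.5  -2.6 132.2] deg 0.6
```

View pics/w19.png

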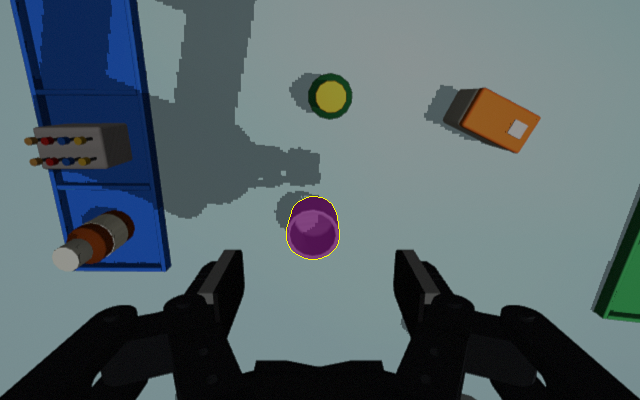

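Call:
{"op": "move_arm", "data": {"rows": "-0.008 0.006 0.003 -13 -2 15 66; -0.008 0.006 0.003 -26 -3 40 66; -0.008 0.006 0.003 -26 -3 65 66; -0.008 0.006 0.003 -26 -3 82 66; -0.008 0.006 0.003 -26 -3 90 66"}}

```text
time: 21.6
tcp_pos: [0.5498, -0.0591, 0.0151]
tcp_rot: [3.14, -0.003, -3.057]
contact_force: [1.0, 0.2, 0.0]
gripper_width: 0.0663
```

```bash
python3 - <<'E'
from h import *
cv2.imwrite('pics/w20.png',viewer.capture('wrist'))
go(.5515,-.0582,-.025,1.658)
E
```

```text
t 21.65 tcp [549.5 -58.8  14.8] yaw -3.057 F [-0.4 -0.3 -1.1] w 65.9 q [-0.32  0.38  1.78 -0.    0.99 -1.98]
turn [ 0.001 -0.004 -0.002] shift [-2.2  0.4 39.7] deg 0.3
```

View pics/w20.png

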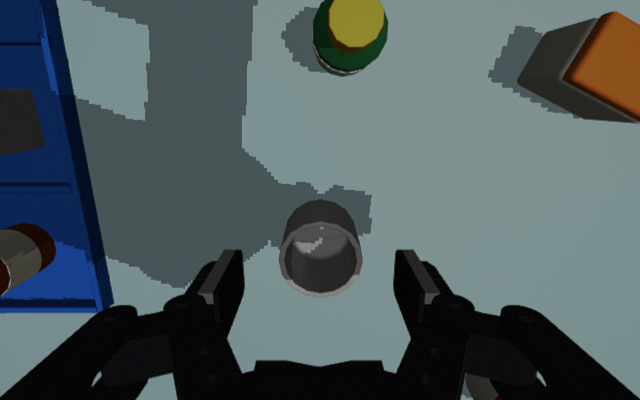

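Cup is centred (col 320). Descend, close.

Call:
{"op": "move_arm", "data": {"rows": "0 -0.003 0 -2 0.5 10 66; 0 -0.003 0 -2 0.5 22 66; 0 -0.003 0 -2 0.5 32 66; 0 -0.003 0 -2 0.5 38 66; 0 -0.003 0 -2 0.5 39 66"}}

```text
time: 22.15
tcp_pos: [0.5507, -0.0579, -0.0252]
tcp_rot: [3.14, -0.002, -3.057]
contact_force: [0.3, -0.1, 0.5]
gripper_width: 0.0661
```

Call:
{"op": "move_arm", "data": {"rows": "0 0 0 0 0 0 55; 0 0 0 0 0 0 45; 0 0 0 0 0 0 36; 0 0 0 0 0 0 32; 0 0 0 0 0 0 32", "force": 40}}

```text
time: 22.65
tcp_pos: [0.5513, -0.058, -0.0246]
tcp_rot: [3.14, -0.001, -3.056]
contact_force: [0.5, 0.6, 3.6]
gripper_width: 0.0388
```

Call:
{"op": "move_arm", "data": {"rows": "0 0 0 0 0 -8 32; 0 0 0 0 0 -28 32; 0 0 0 0 0 -55 32; 0 0 0 0 0 -85 32; 0 0 0 0 0 -100 32"}}

```text
time: 23.15
tcp_pos: [0.5528, -0.0586, 0.0784]
tcp_rot: [3.142, 0.002, -3.056]
contact_force: [0.6, -0.2, -0.0]
gripper_width: 0.039
```

```bash
python3 - <<'E'
from h import *
cv2.imwrite('pics/w21.png',viewer.capture('wrist'))
go(.429,-.2400,.08,1.658)
E
```

```text
t 23.20 tcp [553.9 -58.9  80. ] yaw -3.056 F [2.6 0.1 1.3] w 39.2 q [-0.32  0.28  1.75  0.    1.11 -1.98]
turn [-0.001  0.005 -0.002] shift [ 139.9 -169.8   -0.5] deg 0.3
```

View pics/w21.png

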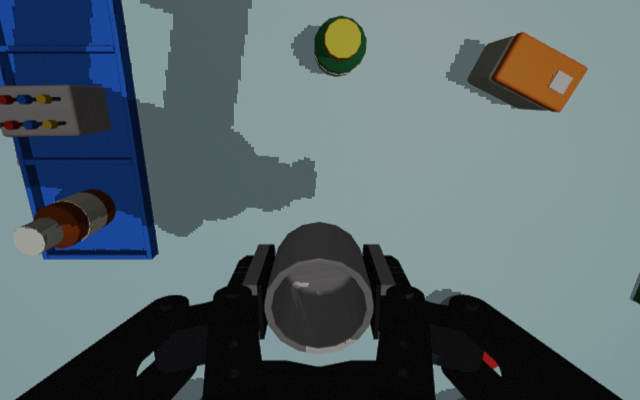

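Call:
{"op": "move_arm", "data": {"rows": "0 0 0 20 -24 -3 32; 0 0 0 48 -58 -3 32; 0 0 0 77 -94 -3 32; 0 0 0 105 -128 -3 32; 0 0 0 125 -152 -3 32"}}

```text
time: 23.7
tcp_pos: [0.4403, -0.2223, 0.0816]
tcp_rot: [-3.141, 0.004, -3.057]
contact_force: [0.2, -0.7, -0.6]
gripper_width: 0.0391
```

```bash
python3 - <<'E'
from h import *
go(.429,-.2400,.08,1.658)
E
```

```text
t 23.70 tcp [ 440.3 -222.3   81.6] yaw -3.057 F [ 0.2 -0.7 -0.6] w 39.1 q [-0.71  0.14  1.91  0.    1.08 -2.37]
turn [-0.     0.004 -0.003] shift [ 12.7 -16.7   1.5] deg 0.3
```

Call:
{"op": "move_arm", "data": {"rows": "0 0.004 -0.003 7 -9 0 32; 0 0.004 -0.003 12.5 -16.5 0 32; 0 0.004 -0.003 12.5 -16.5 0 32; 0 0.004 -0.003 12.5 -16.5 0 32"}}

```text
time: 24.1
tcp_pos: [0.4296, -0.239, 0.0813]
tcp_rot: [3.141, -0.0, -3.054]
contact_force: [0.7, -0.1, -0.6]
gripper_width: 0.0391
```

```bash
python3 - <<'E'
from h import *
cv2.imwrite('pics/w22.png',viewer.capture('wrist'))
go(.429,-.2400,-.0216,1.658)
p=viewer.camera_params('wrist')
x,y,a=.5025,-.2345,.087
for tx in(-109,-37):
  for ty in (-38,38): 
    print(tx,ty,proj([x+(tx*np.cos(a)-ty*np.sin(a))*M,y+(tx*np.sin(a)+ty*np.cos(a))*M,.012],p)[0].round(1))
E
```

```text
t 24.15 tcp [ 429.7 -238.8   81.3] yaw -3.053 F [ 0.4 -0.4 -0.5] w 39.0 q [-0.75  0.14  1.91 -0.    1.09 -2.41]
turn [ 0.    -0.     0.001] shift [  0.8  -1.1 102.9] deg 0.1
-109 -38 [262.2 150.4]
-109 38 [369.6 150.6]
-37 -38 [266.4 244.1]
-37 38 [365.5 244.3]
```

View pics/w22.png

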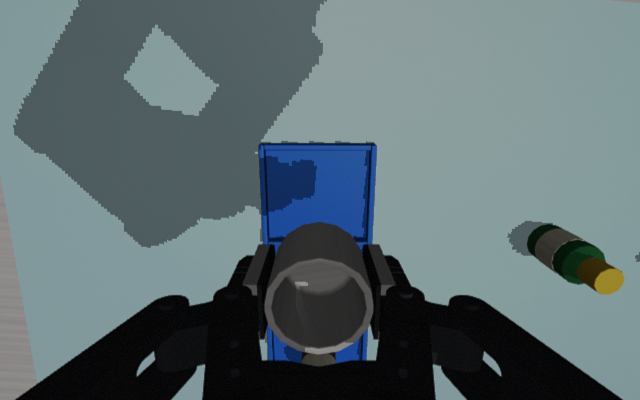

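Call:
{"op": "move_arm", "data": {"rows": "0 0 0 1 -0.5 20 32; 0 0 0 1 -0.5 45 32; 0 0 0 1 -0.5 68 32; 0 0 0 1 -0.5 86 32; 0 0 0 1 -0.5 95 32"}}

```text
time: 24.65
tcp_pos: [0.4284, -0.2375, -0.0154]
tcp_rot: [3.139, -0.002, -3.051]
contact_force: [-0.5, 0.3, 0.0]
gripper_width: 0.0392
```

Call:
{"op": "move_arm", "data": {"rows": "0 0 0 0 0 2 32; 0 0 0 0 0 4 32; 0 0 0 0 0 5 32; 0 0 0 0 0 5 32"}}

```text
time: 25.05
tcp_pos: [0.4289, -0.2379, -0.0197]
tcp_rot: [3.14, -0.001, -3.051]
contact_force: [-0.2, 1.1, -0.3]
gripper_width: 0.0396
```

Call:
{"op": "move_arm", "data": {"rows": "0 0 0 0 -0.5 1 32; 0 0 0 0 -1 1.7 32; 0 0 0 0 -1 1.7 32"}}

```text
time: 25.35
tcp_pos: [0.4291, -0.2392, -0.0212]
tcp_rot: [3.141, -0.001, -3.052]
contact_force: [-0.0, 0.5, -1.3]
gripper_width: 0.0393
```

Call:
{"op": "move_arm", "data": {"rows": "0 0 0 0 0 0.7 32; 0 0 0 0 0 1 32; 0 0 0 0 0 1 32"}}

```text
time: 25.65
tcp_pos: [0.4292, -0.2392, -0.0216]
tcp_rot: [3.141, -0.001, -3.052]
contact_force: [-2.7, 1.9, 7.1]
gripper_width: 0.0389
```

Call:
{"op": "move_arm", "data": {"rows": "0 0 0 0 0 0 42; 0 0 0 0 0 0 47; 0 0 0 0 0 -1 54; 0 0 0 0 0 -2 60; 0 0 0 0 0 -2 60"}}

```text
time: 26.15
tcp_pos: [0.4292, -0.2393, -0.0195]
tcp_rot: [3.141, -0.001, -3.051]
contact_force: [0.4, 0.8, 0.6]
gripper_width: 0.06
```

Call:
{"op": "move_arm", "data": {"rows": "0 0 0 0 0 -8 60; 0 0 0 0 0 -26 60; 0 0 0 0 0 -55 66; 0 0 0 0 0 -90 66; 0 0 0 0 0 -125 66"}}

```text
time: 26.65
tcp_pos: [0.4291, -0.2392, 0.1071]
tcp_rot: [3.14, -0.001, -3.051]
contact_force: [0.8, -0.2, 0.2]
gripper_width: 0.0657
```

```bash
python3 - <<'E'
from h import *
cv2.imwrite('pics/w23.png',viewer.capture('wrist'))
go(.62,.067,.11,1.54)
im=viewer.capture('side'); cv2.imwrite('pics/side23.png',cv2.resize(im[200:350,220:380],None,fx=4,fy=4,interpolation=cv2.INTER_CUBIC))
E
```

```text
t 26.70 tcp [ 432.3 -241.9  113.2] yaw -3.051 F [ 4.5 -1.3  3.9] w 65.8 q [-0.75  0.1   1.89  0.    1.15 -2.41]
turn [-0.006  0.006  0.121] shift [-214.8  290.7    2.6] deg 7.0
```

View pics/w23.png

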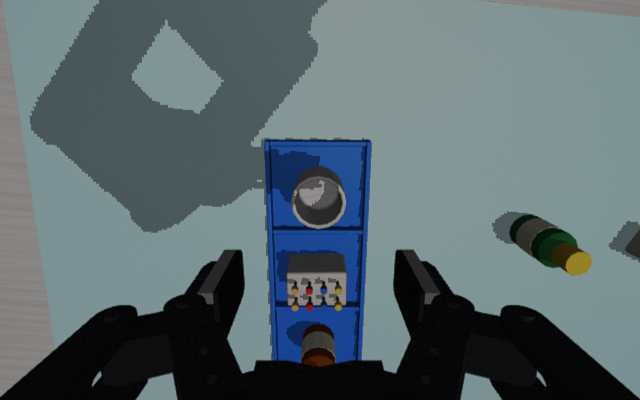

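View pics/side23.png

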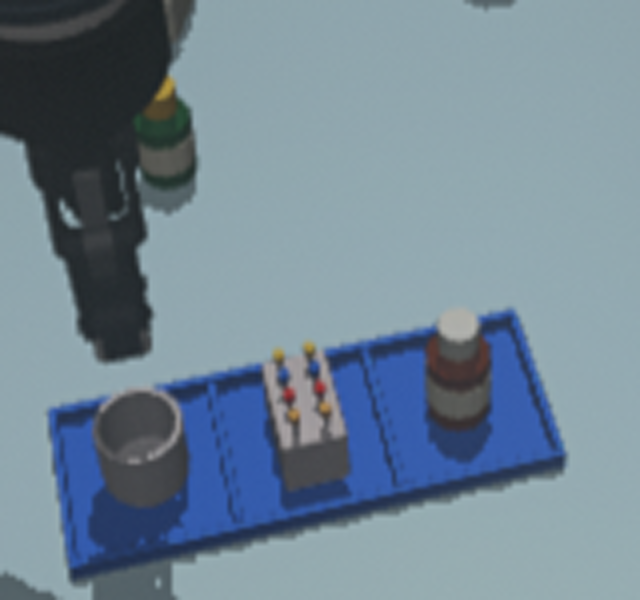

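Call:
{"op": "move_arm", "data": {"rows": "0 0 0.03 -24 32 0 72; 0 0 0.06 -50 68 0 72; 0 0 0.09 -77 104 0 72; 0 0 0.121 -104 140 0 72; 0 0 0.121 -130 176 0 72"}}

```text
time: 27.25
tcp_pos: [0.5465, -0.0534, 0.1107]
tcp_rot: [-3.136, 0.007, 3.11]
contact_force: [0.7, -1.9, -0.3]
gripper_width: 0.0718
```

```bash
python3 - <<'E'
from h import *
go(.62,.067,.11,1.542)
E
```

```text
t 27.25 tcp [546.5 -53.4 110.7] yaw 3.110 F [ 0.7 -1.9 -0.3] w 71.8 q [-0.31  0.22  1.76 -0.    1.16 -1.85]
turn [-0.006  0.007 -0.003] shift [-69.6 122.7   0.5] deg 0.5
```

Call:
{"op": "move_arm", "data": {"rows": "-0.005 0.006 0 -22 40 0 72; -0.005 0.006 0 -46 80 0 72; -0.005 0.006 0 -65 114 0 72; -0.005 0.006 0 -69 122 0 72; -0.005 0.006 0 -69 122 0 72"}}

```text
time: 27.75
tcp_pos: [0.6191, 0.0676, 0.1098]
tcp_rot: [-3.141, -0.0, 3.112]
contact_force: [0.1, -0.2, 0.5]
gripper_width: 0.0716
```

```bash
python3 - <<'E'
from h import *
wfit(['paste_jar','floss_box'],'w24.png')
go(.6465,.0675,-.022,1.542)
E
```

```text
paste_jar 0.6 [293.0, 194.0, 349.0, 263.0] [646.9  67.7] 0.0 0.035
floss_box 0.32 [295.0, 192.0, 350.0, 260.0] [647.9  68.4] 1.784 0.259
t 27.90 tcp [618.5  65.1 110.1] yaw 3.109 F [-0.1 -0.1 -0.1] w 72.3 q [-0.08  0.37  1.56 -0.    1.21 -1.62]
turn [-0.001 -0.    -0.004] shift [-27.9   3.5 132.1] deg 0.2
```

View pics/w24.png

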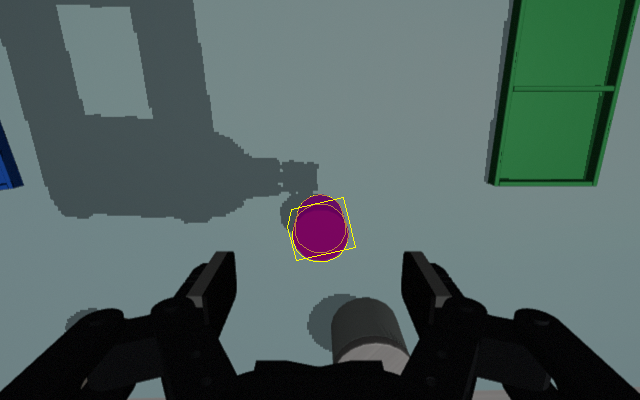

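Call:
{"op": "move_arm", "data": {"rows": "0 0 -0.004 -14 1.5 15 72; 0 0 -0.004 -28.5 3 40 72; 0 0 -0.004 -28.5 3 65 72; 0 0 -0.004 -28.5 3 84 72; 0 0 -0.004 -28.5 3 92 72"}}

```text
time: 28.4
tcp_pos: [0.6449, 0.0654, 0.0157]
tcp_rot: [-3.14, -0.005, 3.111]
contact_force: [0.1, -0.8, -0.3]
gripper_width: 0.0723
```

```bash
python3 - <<'E'
from h import *
cv2.imwrite('pics/w25.png',viewer.capture('wrist'))
go(.6468,.0676,-.023,1.542)
E
```

```text
t 28.45 tcp [644.8  65.6  15.4] yaw 3.111 F [-0.8  0.  -0.7] w 71.8 q [-0.08  0.55  1.52 -0.    1.08 -1.62]
turn [-0.001 -0.005 -0.002] shift [-2.1  2.1 38.4] deg 0.3
```

View pics/w25.png

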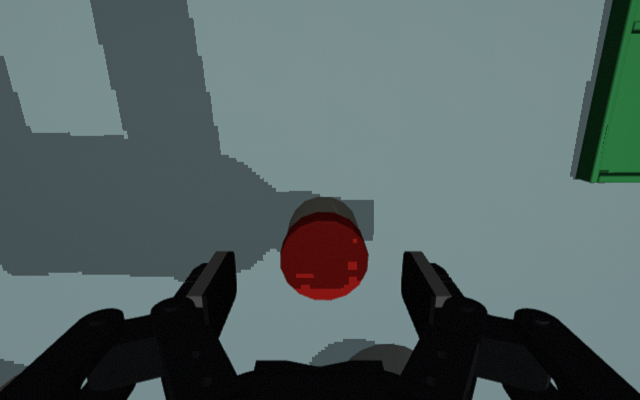

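Call:
{"op": "move_arm", "data": {"rows": "0 -0.004 0 -2 2.2 10 72; 0 -0.004 0 -2 2.2 22 72; 0 -0.004 0 -2 2.2 32 72; 0 -0.004 0 -2 2.2 37 72; 0 -0.004 0 -2 2.2 38 72"}}

```text
time: 28.95
tcp_pos: [0.6461, 0.0678, -0.0235]
tcp_rot: [-3.14, -0.002, 3.111]
contact_force: [0.3, -0.3, 0.1]
gripper_width: 0.0721
```

Call:
{"op": "move_arm", "data": {"rows": "0 0 0 0 0 0 58; 0 0 0 0 0 0 48; 0 0 0 0 0 0 38; 0 0 0 0 0 0 34; 0 0 0 0 0 0 34", "force": 40}}

```text
time: 29.45
tcp_pos: [0.6467, 0.0678, -0.0228]
tcp_rot: [-3.14, -0.001, 3.111]
contact_force: [-0.5, 0.0, 2.0]
gripper_width: 0.0409
```

Call:
{"op": "move_arm", "data": {"rows": "0 0 0 0 0 -8 34; 0 0 0 0 0 -28 34; 0 0 0 0 0 -55 34; 0 0 0 0 0 -85 34; 0 0 0 0 0 -100 34"}}

```text
time: 29.95
tcp_pos: [0.6484, 0.0679, 0.0805]
tcp_rot: [-3.14, 0.003, 3.111]
contact_force: [1.1, -0.1, 0.3]
gripper_width: 0.0409
```

```bash
python3 - <<'E'
from h import *
cv2.imwrite('pics/w26.png',viewer.capture('wrist'))
x,y,a=.546,.2527,3.113-np.pi
for t in(37,-37): print(t,x+t*M*np.cos(a),y+t*M*np.sin(a))
go(.583,.2516,.08,1.542)
E
```

```text
37 0.5829848765433507 0.25164221596102476
-37 0.5090151234566493 0.2537577840389752
t 30.00 tcp [649.6  67.8  82.4] yaw 3.111 F [0.8 0.5 1.3] w 41.1 q [-0.08  0.46  1.49 -0.    1.18 -1.62]
turn [-0.002  0.006 -0.002] shift [ 72.1 181.7   1.7] deg 0.4
```

View pics/w26.png

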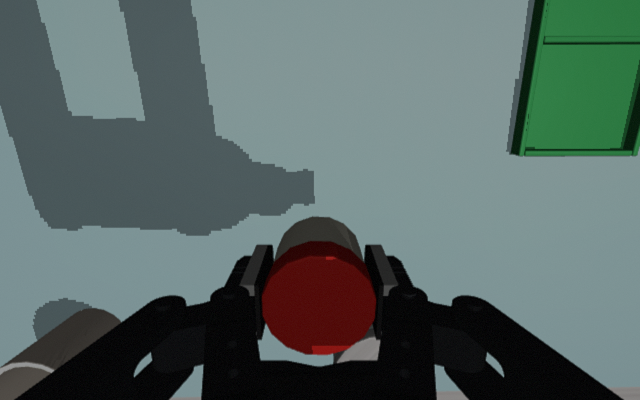

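Call:
{"op": "move_arm", "data": {"rows": "0 0 0 9 22 -2 34; 0 0 0 25 62 -2 34; 0 0 0 41 104 -2 34; 0 0 0 57 144 -2 34; 0 0 0 68 171 -2 34"}}

```text
time: 30.5
tcp_pos: [0.5846, 0.2432, 0.0824]
tcp_rot: [-3.14, 0.004, 3.113]
contact_force: [-0.0, 0.2, -0.2]
gripper_width: 0.041
```

```bash
python3 - <<'E'
from h import *
go(.583,.2516,.08,1.542)
E
```

```text
t 30.50 tcp [584.6 243.2  82.4] yaw 3.113 F [-0.   0.2 -0.2] w 41.0 q [ 0.21  0.43  1.55 -0.    1.17 -1.33]
turn [-0.002  0.004 -0.   ] shift [1.8 8.4 2.4] deg 0.2
```

Call:
{"op": "move_arm", "data": {"rows": "0 0.004 0 2 5 0 34; 0 0.004 0 2 8.5 0 34; 0 0.004 0 2 8.5 0 34; 0 0.004 0 2 8.5 0 34"}}

```text
time: 30.9
tcp_pos: [0.5834, 0.2504, 0.0821]
tcp_rot: [-3.14, -0.0, 3.111]
contact_force: [0.0, -0.3, -0.1]
gripper_width: 0.0407
```

```bash
python3 - <<'E'
from h import *
cv2.imwrite('pics/w27.png',viewer.capture('wrist'))
go(.583,.2520,-.0198,1.542)
p=viewer.camera_params('wrist')
x,y,a=.546,.2527,3.113-np.pi
for tx in(-72,0):
  for ty in (-38,38): 
    print(tx,ty,proj([x+(tx*np.cos(a)-ty*np.sin(a))*M,y+(tx*np.sin(a)+ty*np.cos(a))*M,.012],p)[0].round(1))
E
```

```text
t 30.95 tcp [583.5 250.4  82.2] yaw 3.111 F [ 0.2 -0.4 -1.4] w 40.9 q [ 0.22  0.43  1.54 -0.    1.17 -1.32]
turn [-0.002 -0.    -0.002] shift [  0.5   1.8 102. ] deg 0.2
-72 -38 [262.2  37.5]
-72 38 [379.2  37.2]
0 -38 [267.1 148.3]
0 38 [374.3 148.2]
```

View pics/w27.png

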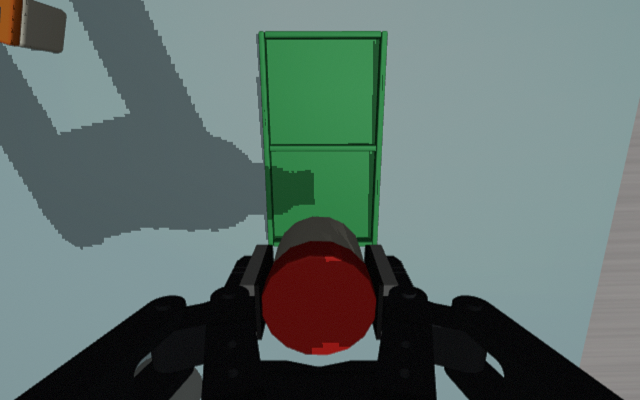

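Call:
{"op": "move_arm", "data": {"rows": "0 0 0 0.5 2.5 20 34; 0 0 0 0.5 2.5 45 34; 0 0 0 0.5 2.5 68 34; 0 0 0 0.5 2.5 86 34; 0 0 0 0.5 2.5 95 34"}}

```text
time: 31.45
tcp_pos: [0.5822, 0.2512, -0.0148]
tcp_rot: [-3.139, -0.003, 3.109]
contact_force: [-0.5, -0.7, 0.5]
gripper_width: 0.0407
```

Call:
{"op": "move_arm", "data": {"rows": "0 0 0 0 0 2 34; 0 0 0 0 0 4 34; 0 0 0 0 0 5 34; 0 0 0 0 0 5 34"}}

```text
time: 31.85
tcp_pos: [0.583, 0.2513, -0.0189]
tcp_rot: [-3.139, -0.001, 3.109]
contact_force: [0.6, 0.5, -0.3]
gripper_width: 0.0407
```

Call:
{"op": "move_arm", "data": {"rows": "0 0 0 0 0 0.7 34; 0 0 0 0 0 1 34; 0 0 0 0 0 1 34"}}

```text
time: 32.15
tcp_pos: [0.5831, 0.2514, -0.0196]
tcp_rot: [-3.139, -0.001, 3.109]
contact_force: [0.4, 0.3, -1.0]
gripper_width: 0.0408
```

Call:
{"op": "move_arm", "data": {"rows": "0 0 0 0 0 0.7 34; 0 0 0 0 0 1 34; 0 0 0 0 0 1 34"}}

```text
time: 32.45
tcp_pos: [0.5832, 0.2514, -0.0199]
tcp_rot: [-3.139, -0.001, 3.109]
contact_force: [-2.4, -1.3, 5.2]
gripper_width: 0.0409
```

Call:
{"op": "move_arm", "data": {"rows": "0 0 0 0 0 0 44; 0 0 0 0 0 0 49; 0 0 0 0 0 -1 56; 0 0 0 0 0 -2 62; 0 0 0 0 0 -2 62"}}

```text
time: 32.95
tcp_pos: [0.5834, 0.2515, -0.0178]
tcp_rot: [-3.139, -0.001, 3.109]
contact_force: [-0.8, -0.5, 0.2]
gripper_width: 0.0621
```

Call:
{"op": "move_arm", "data": {"rows": "0 0 0 0 0 -8 62; 0 0 0 0 0 -26 62; 0 0 0 0 0 -55 75; 0 0 0 0 0 -90 75; 0 0 0 0 0 -125 75"}}

```text
time: 33.45
tcp_pos: [0.5836, 0.2518, 0.1101]
tcp_rot: [-3.14, 0.0, 3.109]
contact_force: [0.3, 0.1, -0.3]
gripper_width: 0.075
```

```bash
python3 - <<'E'
from h import *
cv2.imwrite('pics/w28.png',viewer.capture('wrist'))
go(.43,.060,.11,1.235)
im=viewer.capture('side'); cv2.imwrite('pics/side28.png',cv2.resize(im[100:250,220:380],None,fx=4,fy=4,interpolation=cv2.INTER_CUBIC))
E
```

```text
t 33.50 tcp [587.7 252.9 117.5] yaw 3.110 F [3.  1.5 3.1] w 75.0 q [ 0.22  0.39  1.51 -0.    1.22 -1.32]
turn [0.002 0.01  0.304] shift [ 151.5 -197.8    5.8] deg 17.4
```

View pics/w28.png

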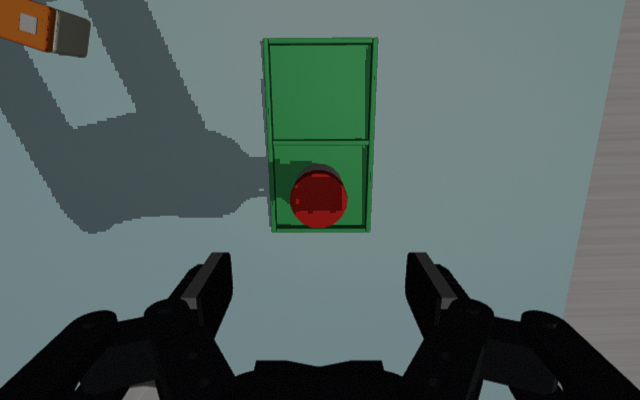

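View pics/side28.png

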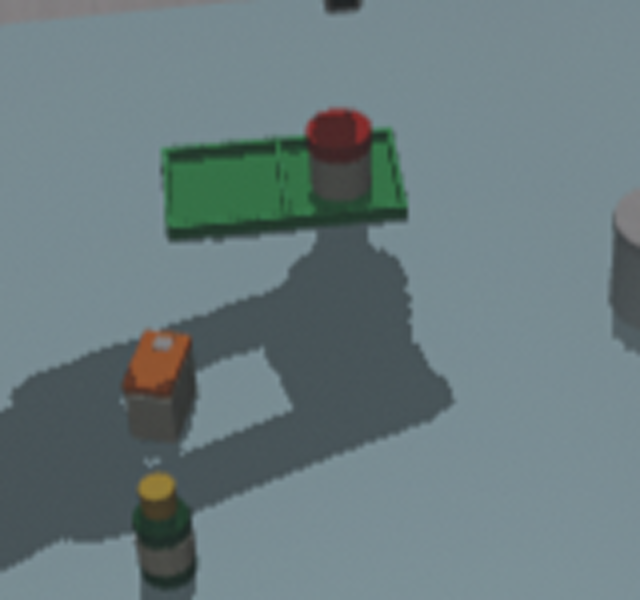

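Call:
{"op": "move_arm", "data": {"rows": "0 0.005 0.08 20 -25 0 75; 0 0.005 0.16 45 -59 0 75; 0 0.005 0.24 73 -95 0 75; 0 0.005 0.304 100 -131 0 75; 0 0.005 0.304 128 -167 0 75"}}

```text
time: 34.05
tcp_pos: [0.4538, 0.0891, 0.1146]
tcp_rot: [3.138, 0.007, 2.804]
contact_force: [0.5, -0.5, 0.3]
gripper_width: 0.0749
```

```bash
python3 - <<'E'
from h import *
go(.43,.060,.11,1.235)
E
```

```text
t 34.05 tcp [453.8  89.1 114.6] yaw 2.804 F [ 0.5 -0.5  0.3] w 74.9 q [-0.07  0.02  1.97  0.    1.14 -1.3 ]
turn [ 0.004  0.007 -0.001] shift [ 12.8 -35.3   4.4] deg 0.5
```

Call:
{"op": "move_arm", "data": {"rows": "0.004 0.006 0 6 -18 0 75; 0.004 0.006 0 12 -35 0 75; 0.004 0.006 0 12 -35 0 75; 0.004 0.006 0 12 -35 0 75"}}

```text
time: 34.45
tcp_pos: [0.4315, 0.06, 0.1151]
tcp_rot: [3.141, 0.003, 2.803]
contact_force: [0.3, -0.3, 0.1]
gripper_width: 0.0749
```

```bash
python3 - <<'E'
from h import *
wfit(['floss_box','green_bottle'],'w29.png')
go(.457,.0606,-.026,1.236)
E
```

```text
floss_box 0.85 [299.0, 197.0, 362.0, 246.0] [456.7  60.6] 1.218 0.053
green_bottle 0.64 [169.0, 230.0, 224.0, 290.0] [450.9 -55.5] 0.0 0.373
t 34.60 tcp [431.5  60.6 114.6] yaw 2.805 F [ 0.4 -0.3 -0. ] w 75.3 q [-0.13 -0.04  2.03 -0.    1.15 -1.37]
turn [ 0.     0.002 -0.002] shift [-23.8   8.4 140.7] deg 0.1
```

View pics/w29.png

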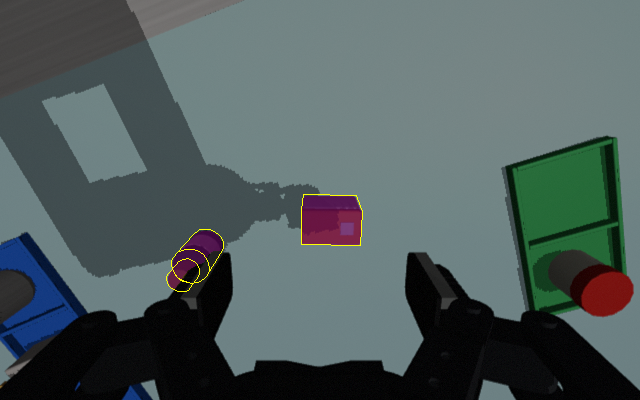

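Call:
{"op": "move_arm", "data": {"rows": "0 0.002 -0.008 -12 4 15 75; 0 0.002 -0.008 -24.5 8.4 40 75; 0 0.002 -0.008 -24.5 8.4 65 75; 0 0.002 -0.008 -24.5 8.4 86 75; 0 0.002 -0.008 -24.5 8.4 97 75"}}

```text
time: 35.1
tcp_pos: [0.4565, 0.0612, 0.0157]
tcp_rot: [-3.141, -0.004, 2.814]
contact_force: [-1.8, -0.1, 0.2]
gripper_width: 0.0749
```

```bash
python3 - <<'E'
from h import *
cv2.imwrite('pics/w30.png',viewer.capture('wrist'))
go(.457,.0606,-.026,1.228)
E
```

```text
t 35.15 tcp [455.7  61.1  14.9] yaw 2.814 F [-1.8 -1.  -1.1] w 75.1 q [-0.13  0.2   2.02  0.    0.93 -1.37]
turn [-0.001 -0.005  0.015] shift [-1.6 -0.  40.9] deg 0.9
```

View pics/w30.png

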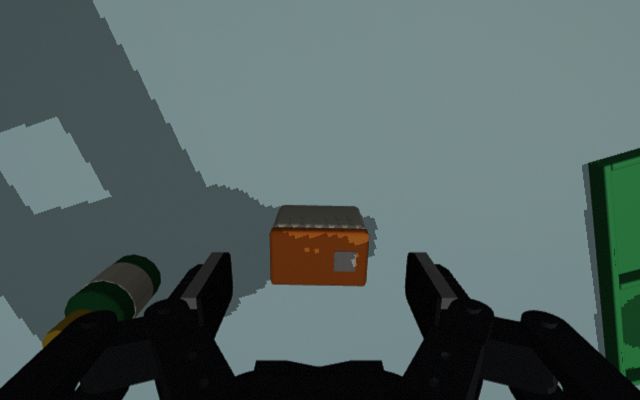

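Call:
{"op": "move_arm", "data": {"rows": "0 -0.004 0.01 -1.5 0 10 68; 0 -0.004 0.01 -1.5 0 22 68; 0 -0.004 0.01 -1.5 0 33 68; 0 -0.004 0.01 -1.5 0 40 68; 0 -0.004 0.01 -1.5 0 41 68"}}

```text
time: 35.65
tcp_pos: [0.4562, 0.0607, -0.0271]
tcp_rot: [-3.141, -0.002, 2.804]
contact_force: [-0.4, 0.1, 0.0]
gripper_width: 0.068
```

Call:
{"op": "move_arm", "data": {"rows": "0 0 0 0 0 0 58; 0 0 0 0 0 0 50; 0 0 0 0 0 0 44; 0 0 0 0 0 0 38; 0 0 0 0 0 0 38", "force": 30}}

```text
time: 36.15
tcp_pos: [0.4567, 0.0606, -0.0266]
tcp_rot: [-3.141, -0.002, 2.804]
contact_force: [0.1, -0.0, 2.7]
gripper_width: 0.0458
```

Call:
{"op": "move_arm", "data": {"rows": "0 0 0 0 0 -8 38; 0 0 0 0 0 -28 38; 0 0 0 0 0 -55 38; 0 0 0 0 0 -85 38; 0 0 0 0 0 -100 38"}}

```text
time: 36.65
tcp_pos: [0.4582, 0.0606, 0.0763]
tcp_rot: [-3.142, 0.002, 2.804]
contact_force: [1.1, -0.8, -0.6]
gripper_width: 0.0454
```

```bash
python3 - <<'E'
from h import *
cv2.imwrite('pics/w31.png',viewer.capture('wrist'))
go(.509,.2545,.085,1.542)
E
```

```text
t 36.70 tcp [459.5  60.5  77.9] yaw 2.804 F [1.9 0.1 1.1] w 46.0 q [-0.13  0.08  1.99 -0.    1.06 -1.36]
turn [-0.     0.005 -0.309] shift [ 17.5 199.5  -7.1] deg 17.7
```

View pics/w31.png

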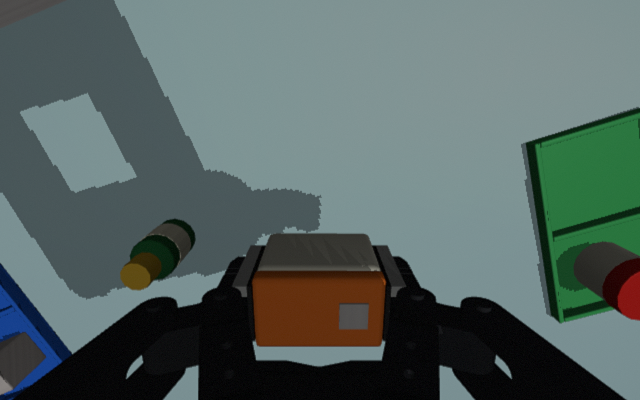

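Held. Grasp TCP z = −26.6, so place at about −23.6.

Call:
{"op": "move_arm", "data": {"rows": "0 0 -0.07 2 25 -7 38; 0 0 -0.14 6 65 -7 38; 0 0 -0.21 10 108 -7 38; 0 0 -0.28 14 150 -7 38; 0 0 -0.309 17 182 -7 38"}}

```text
time: 37.2
tcp_pos: [0.5035, 0.2401, 0.0846]
tcp_rot: [-3.141, 0.004, 3.116]
contact_force: [0.1, 0.2, 0.1]
gripper_width: 0.0457
```

```bash
python3 - <<'E'
from h import *
go(.509,.2545,.085,1.542)
E
```

```text
t 37.20 tcp [503.5 240.1  84.6] yaw 3.116 F [0.1 0.2 0.1] w 45.7 q [ 0.23  0.27  1.75 -0.    1.12 -1.31]
turn [-0.001  0.004  0.003] shift [-5.1 14.6 -0.4] deg 0.3
```

Call:
{"op": "move_arm", "data": {"rows": "0 0.003 0.003 -3 8 0 38; 0 0.003 0.003 -5 14.5 0 38; 0 0.003 0.003 -5 14.5 0 38; 0 0.003 0.003 -5 14.5 0 38"}}

```text
time: 37.6
tcp_pos: [0.5087, 0.2533, 0.0843]
tcp_rot: [-3.14, 0.001, 3.112]
contact_force: [0.1, -0.8, -0.4]
gripper_width: 0.0457
```

```bash
python3 - <<'E'
from h import *
cv2.imwrite('pics/w32.png',viewer.capture('wrist'))
go(.509,.2545,-.0236,1.542)
p=viewer.camera_params('wrist')
x,y,a=.546,.2535,3.113-np.pi
for tx in(-72,0):
  for ty in (-38,38): 
    print(tx,ty,proj([x+(tx*np.cos(a)-ty*np.sin(a))*M,y+(tx*np.sin(a)+ty*np.cos(a))*M,.012],p)[0].round(1))
E
```

```text
t 37.65 tcp [508.7 253.2  84.4] yaw 3.112 F [ 0.1 -1.1 -0. ] w 45.7 q [ 0.25  0.3   1.72 -0.    1.13 -1.29]
turn [-0.001  0.001 -0.001] shift [-1.00e-01  1.40e+00  1.08e+02] deg 0.1
-72 -38 [267.8 151.7]
-72 38 [373.8 151.6]
0 -38 [271.8 244.1]
0 38 [369.6 244. ]
```

View pics/w32.png

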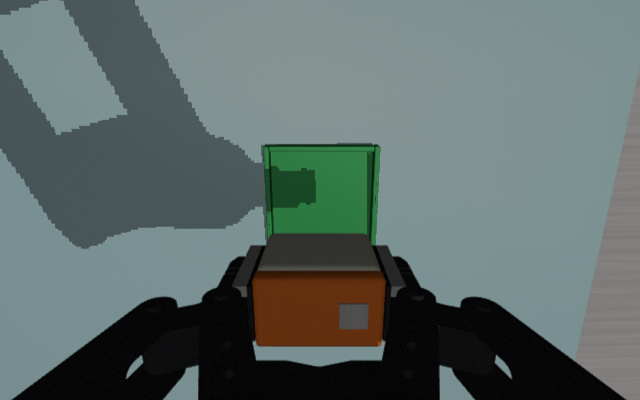

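Call:
{"op": "move_arm", "data": {"rows": "0 0 0 0 1.5 20 38; 0 0 0 0 1.5 45 38; 0 0 0 0 1.5 70 38; 0 0 0 0 1.5 90 38; 0 0 0 0 1.5 100 38"}}

```text
time: 38.15
tcp_pos: [0.5074, 0.2531, -0.0174]
tcp_rot: [-3.139, -0.002, 3.11]
contact_force: [0.4, -0.6, -0.3]
gripper_width: 0.0456
```

Call:
{"op": "move_arm", "data": {"rows": "0 0 0 0 0 2 38; 0 0 0 0 0 4 38; 0 0 0 0 0 5 38; 0 0 0 0 0 5 38"}}

```text
time: 38.55
tcp_pos: [0.5082, 0.2532, -0.0215]
tcp_rot: [-3.14, -0.001, 3.11]
contact_force: [-0.3, -0.0, 0.2]
gripper_width: 0.0456
```

Call:
{"op": "move_arm", "data": {"rows": "0 0 0 0 0 0.7 38; 0 0 0 0 0 1 38; 0 0 0 0 0 1 38"}}

```text
time: 38.85
tcp_pos: [0.5084, 0.2534, -0.0222]
tcp_rot: [-3.14, -0.0, 3.11]
contact_force: [-0.2, -0.4, -1.0]
gripper_width: 0.0457
```

Call:
{"op": "move_arm", "data": {"rows": "0 0 0 0 0 0.7 38; 0 0 0 0 0 1.2 38; 0 0 0 0 0 1.2 38"}}

```text
time: 39.15
tcp_pos: [0.5083, 0.2533, -0.0235]
tcp_rot: [-3.14, -0.0, 3.11]
contact_force: [0.3, -0.5, -0.8]
gripper_width: 0.0457
```

Call:
{"op": "move_arm", "data": {"rows": "0 0 0 0 0 0.5 38; 0 0 0 0 0 0.8 38; 0 0 0 0 0 0.8 38"}}

```text
time: 39.45
tcp_pos: [0.5086, 0.2534, -0.0236]
tcp_rot: [-3.14, 0.0, 3.11]
contact_force: [-1.5, 0.2, 5.8]
gripper_width: 0.0456
```

Call:
{"op": "move_arm", "data": {"rows": "0 0 0 0 0 0 49; 0 0 0 0 0 0 54; 0 0 0 0 0 -1 60; 0 0 0 0 0 -2 65; 0 0 0 0 0 -2 65"}}

```text
time: 39.95
tcp_pos: [0.5087, 0.2535, -0.0215]
tcp_rot: [-3.14, 0.0, 3.11]
contact_force: [-0.1, -0.1, 0.3]
gripper_width: 0.065
```

Call:
{"op": "move_arm", "data": {"rows": "0 0 0 0 0 -8 65; 0 0 0 0 0 -26 65; 0 0 0 0 0 -55 75; 0 0 0 0 0 -90 75; 0 0 0 0 0 -125 75"}}

```text
time: 40.45
tcp_pos: [0.5083, 0.2536, 0.105]
tcp_rot: [-3.14, -0.0, 3.11]
contact_force: [0.6, 0.4, -0.7]
gripper_width: 0.0752
```

Call:
{"op": "move_arm", "data": {"rows": "0 0 0 20 20 -10 75; 0 0 0 45 55 -20 75; 0 0 0 70 95 -30 75; 0 0 0 90 125 -35 75; 0 0 0 95 135 -35 75"}}

```text
time: 40.95
tcp_pos: [0.416, 0.3945, 0.1416]
tcp_rot: [3.141, 0.001, 3.114]
contact_force: [-0.3, -1.2, 0.3]
gripper_width: 0.0752
```

```bash
python3 - <<'E'
from h import *
s=observe(); print(s['time'],s['tcp_pos'])
P={}
for c in('top','side'):
    im=viewer.capture(c); P[c]=viewer.camera_params(c); cv2.imwrite(f'pics/{c}40.png',im)
    for n in models:
        o=spotter.outline_of(c,n)
        if not o: print(c,n,None); continue
        reg=o[0]['region'].astype(bool); ys,xs=np.nonzero(reg)
        z=.003 if n in('amber_bottle','bur_stand','mixing_cup','paste_jar','floss_box') else 0
        v,f=fit(n,[(P[c],reg)],unproj((xs.mean(),ys.mean()),P[c],.02)[:2],z); print(c,n,round(o[0]['confidence'],2),np.round(v[:2]*1e3,1),round(v[2]%np.pi,3),round(f,3))
a=cv2.imread('pics/side40.png'); cv2.imwrite('pics/side40b.png',cv2.resize(a[110:360,220:460],None,fx=2.4,fy=2.4,interpolation=cv2.INTER_CUBIC))
E
```

```text
40.95 [0.41596608 0.39450998 0.14156506]
top amber_bottle 0.78 [ 575.7 -228.2] 0.0 0.074
top green_bottle 0.47 [451.4 -57.4] 0.0 0.137
top bur_stand 0.84 [ 504.5 -237.5] 1.67 0.059
top mixing_cup 0.55 [ 430.  -241.9] 0.0 0.046
top paste_jar 0.9 [584.1 249.2] 0.0 0.112
top floss_box 0.45 [ 781.1 -136.9] 0.703 0.468
top blue_tray 0.64 [ 503.  -236.1] 0.087 0.235
top green_tray 0.69 [546.1 251.9] 3.117 0.283
top rinse_cup 0.8 [ 769.1 -130.1] 0.0 0.205
top swab_jar 0.58 [760.5 104.8] 0.0 0.053
side amber_bottle 0.97 [ 574.9 -227.4] 0.0 0.09
side green_bottle 0.56 [451.3 -55.4] 0.0 0.08
side bur_stand 0.56 [ 503.4 -233.1] 1.652 0.099
side mixing_cup 0.96 [ 429.7 -238.6] 0.0 0.074
side paste_jar 0.79 [582.7 250.8] 0.0 0.06
side floss_box 0.77 [508.2 253.7] 1.547 0.116
side blue_tray 0.58 [ 502.6 -233.4] 0.087 0.345
side green_tray 0.78 [546.2 253.5] 3.087 0.332
side rinse_cup 0.81 [ 770.8 -120.6] 0.0 0.18
side swab_jar 0.75 [759.2 109.9] 0.0 0.062
```

View pics/side40b.png

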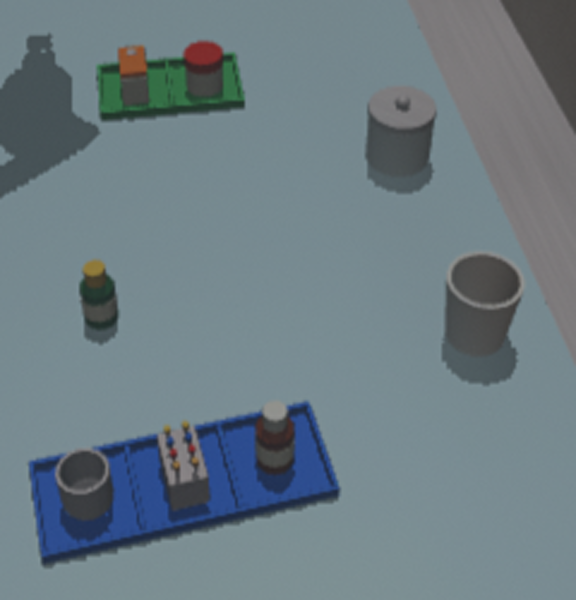

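View pics/top40.png

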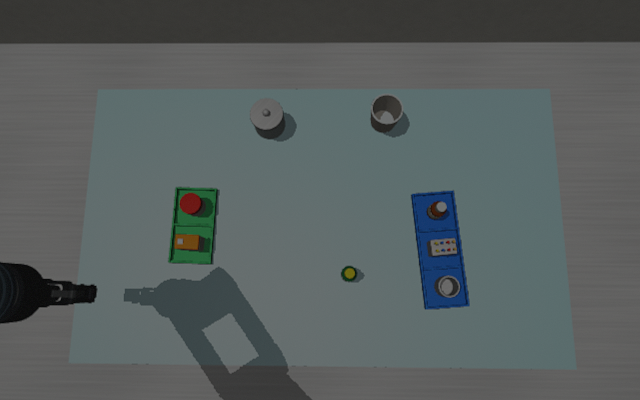

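All five things stand in their own compartments. The bystanders are at the same pixels as before: green bottle (349,273), swab jar (267,115), rinse cup (386,112). The arm is clear.

```bash
python3 -c "
from station import job
print(job.hand_in())"
```

```text
the job is handed in; nothing more can be done
None
```

Both kits are made up and the job is handed in, with about 41 s on the robot's clock.
- **Blue tray:** the mixing cup, bur stand and amber bottle, each in its own compartment (x = −74, 0 and +74 mm).
- **Green tray:** the floss box and the red-lidded paste jar, each in its own compartment (x = −37 and +37 mm).

I worked in the order you listed them. Each thing was lowered until the wrist felt it touch (about 4–7 N), then released. They sit upright and within a few mm of the compartment centres.

**Last checks:**
- The top and side pictures show all five standing in the right compartments. The arm had moved well clear.
- The green bottle, swab jar and rinse cup agree with their first fits to within about 2 mm.

**What disagreed or went wrong:**
- The fingertips sit about 36–41 mm behind the stated tool point, where the text says 8 mm ahead. My first grasp of the amber bottle therefore closed around its cap without gripping. The bottle was not disturbed, and I corrected for the offset after that.
- The top and side cameras differ by up to about 5 mm in y, and by about 9 mm for the rinse cup, both before and after the work.
- In the last top picture the network mistook something else for the floss box (low confidence). The side camera found the box in its place, at 508, 254 mm.

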